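# One lump of sugar with the tongs

## Robot

A 6-joint arm with a two-finger parallel gripper is mounted at the origin on a cart in front of the work surface, level with it; the furniture and walls round the work are solid. World frame = base frame: x ahead of the robot, y to its left, z up, the work surface at z = 0. Lengths are in m, angles in rad, forces in N, time in s.
With the tool pointing down it reaches from about 0.35 to 0.975 m from the base axis. Payload 4.9 kg.
Tool frame: the origin (TCP) lies midway between the tips of the shut fingers; the grasp point (between the pads) lies 19 mm behind it; z points along the fingers, y is the line along which they close (so a half turn about z gives the same grasp; the last joint's range is limited). The gripper opens to 85 mm and grips with 20 to 120 N. Pads are 22 mm wide; open, the fingers measure 114 mm over their backs; the gripper's body (76 mm by 85 mm) begins 54 mm behind the grasp point. The pads swing forward as they close: fully open they stand 13 mm farther back than shut.
Start: joints at [1.089, 0.053, 1.613, -0, 1.476, -0.119], TCP at [0.222, 0.584, 0.202] pointing down, gripper open.
Joint ranges: [-3.01, 3.01], [-1.01, 2.22], [0.06, 2.58], [-1.02, 4.17], [0.09, 2.62], [-3.14, 3.14]. Speed limits (rad/s): [2.57, 2.57, 3.14, 3.14, 3.14, 3.14].

## Interface

Orientations are given as a unit quaternion [w, x, y, z].
In Python, from plant import manip gives the robot as it stands.
- The arm moves only by the shell command python3 shift.py 'ROWS'. ROWS is a JSON list of rows, 1 to 5 of them, each of 7 numbers: the opening from 0.0 (shut) to 1.0 (fully open), then dx, dy, dz in m, then a rotation vector rx, ry, rz in rad; each row shifts and turns the commanded pose from where the row before left it, along the tool's axes as they then stand; what a row does not reach is not made up. A row lasts 1/8 s, in which the tool goes at most 0.0625 m and 0.188 rad, less where a joint would pass 70% of its speed; a pose out of reach is approached as far as the arm can. The fingers move at their own pace and stop on an object; the grip force is fixed at half the most. Time passes only in rows, so rows that do not move let the fingers close. It prints the time, the measured TCP pose, the force, the opening and the grip force at its end.
- manip.state(): the state, without advancing time (a new reading comes with each control period).
- manip.grab_frame(name): name is "scene" or "side" or "wrist"; returns the picture (480x640x3 uint8, red, green, blue); there is no depth.
- manip.camera_params(name): a dict with "intrinsics" (3x3 intrinsics, pixels), "xyz" and "orientation" of the camera in the world. Camera axes: x right, y down, z forward; pixel columns grow to the right and rows downward; lengths in m; the calibration is good to about 2 mm. A picture is of the moment at which its call begins: read the wrist's pose just before it. camera_params takes no time and is no camera call; for the wrist camera it gives the pose at the moment of the call.
- manip.job_done(): hands the job in; it is judged then, once.
The state is a dict: "time": time; "joint_pos": joint angles; "joint_vel": joint speeds; "joint_efforts": joint torques, N m; "tool_pos": TCP position; "tool_rot": TCP orientation; "contact_force": force on the tool from outside, world axes, zero at the start; "ft_torque": the same for the moment, N m; "gripper_width": opening from 0.0 (shut) to 1.0 (fully open); "grasp_force": force on a finger pad.
Only numpy, scipy, OpenCV 4.12 (cv2) and the standard library are available. Lean on these libraries where they do the work, as an engineer would, in place of code of your own. Each camera call takes 0.05 s, during which the arm holds its last target. There are 200 camera calls.

## Task

Use the sugar tongs from the wooden tray to put one of the two sugar lumps into the cup and leave the other on its dish. The robot itself must not touch the sugar, and the cup and the things standing around stay where they are. Then lay the tongs back flat and lengthwise in the tray's wide compartment.

Things in the scene. Friction and masses are not known exactly. Their poses are not given: they have to be found in the camera images.
- tongs: sugar tongs, steel strip bent to a U, lying on edge (strip 16 mm high; arms side by side, closing horizontally), 70 g. Origin: on the underside, midway between the black rubber grip sleeves (28 mm long, at x = 0). +x to the tips (x = 75 mm; the bow ends at x = -58), +y to the left arm, z up. Untouched: 38 mm wide over the sleeves, 42 mm clear between the jaws, 50 mm over all at the tips
- tip_left (a point): middle of the left jaw's inner gripping face (18 mm long, 16 mm high, round-ended), 8 mm above the tongs' underside, about 66 mm ahead of their origin; moves with the arm. Squeezing the sleeves closes the jaws 2.5 times as much: 32 mm over the sleeves leaves 27 mm between the jaws, at 28 mm they meet a lump, at 22 mm they are nearly shut
- tip_right (a point): the same point on the right jaw. The arms spring open as the squeeze is eased: about 2 N per finger at the sleeves starts to close them, 3.5 N holds them at 32 mm, 5 N brings them to a lump and 12 to 15 N holds it well
- lump_a: brown sugar lump, a 17 mm cube with rounded edges, 12 g, on the grey dish; origin at its centre
- lump_b: the second, equal sugar lump on the same dish, its centre some 5 cm from the first
- dish: flat round grey stoneware dish, 120 mm across, fixed to the worktop; origin at the centre of its underside. Inner floor 7 mm above the worktop, rim 10.5 mm high
- cup: small green cup with a handle, 65 mm across the mouth outside, 52 mm high, 136 g; origin on its underside, 14.5 mm from the bowl's axis towards the handle, which points along its -y
- cup_well (a point): centre of the cup's inner floor, on the bowl's axis, 8 mm above the worktop; the rim is 44 mm above it and the mouth is about 55 mm wide inside
- tea_tray: wooden tray 174 x 154 mm, fixed; origin at the centre of its underside, x along its length. Floor 5 mm thick, walls 5 mm thick and 13 mm high; a 12 mm high divider runs lengthwise at y = 34 mm: wide compartment y = -72 to +32 mm for the tongs, narrow one for a teaspoon. Both side walls of the wide compartment are cut away from x = -35 to +19 mm, for the fingers
- tray_bay (a point): centre of the wide compartment's floor (164 mm long in x, 104 mm wide in y), 5 mm above the worktop; the tongs may lie either way round, with their origin within 30 mm of it each way
- teaspoon: teaspoon lying in the tray's narrow compartment; stays there
- timer: cream kitchen timer, 62 mm across, 58 mm high; stays
- pod_c: black coffee pod, 45 mm across, 28 mm high; stays

How it is judged:
On the way, in this order (a step that is already met when the one before it is completed fails the run):
1. one lump is lifted clear of the dish, held between the jaws of the tongs (((height (world z) of lump_a above 0.045 m and contact force between tongs and lump_a above 0.3 N and distance between lump_a and tip_left below 0.022 m and distance between lump_a and tip_right below 0.022 m) or (height (world z) of lump_b above 0.045 m and contact force between tongs and lump_b above 0.3 N and distance between lump_b and tip_left below 0.022 m and distance between lump_b and tip_right below 0.022 m))), for 0.2 s.
2. that lump lies in the cup, let go by the tongs; the other is on the dish (((horizontal distance between lump_a and cup_well below 0.028 m and z of lump_a in the frame of cup_well between -0.005 and 0.03 m and horizontal distance between lump_b and dish below 0.055 m and height (world z) of lump_b below 0.022 m and contact force between tongs and lump_a below 0.05 N) or (horizontal distance between lump_b and cup_well below 0.028 m and z of lump_b in the frame of cup_well between -0.005 and 0.03 m and horizontal distance between lump_a and dish below 0.055 m and height (world z) of lump_a below 0.022 m and contact force between tongs and lump_b below 0.05 N))), for 0.2 s.
At the end, for the whole second after the job is handed in: One lump in the cup, the other on the dish; cup upright and the other things in place; tongs flat on the floor of the tray's wide compartment, lengthwise within 0.4 rad either way round, origin within 30 mm of its centre each way; all at rest and released (((horizontal distance between lump_a and cup_well below 0.028 m and z of lump_a in the frame of cup_well between -0.005 and 0.03 m and horizontal distance between lump_b and dish below 0.055 m and height (world z) of lump_b below 0.022 m and contact force between tongs and lump_a below 0.05 N) or (horizontal distance between lump_b and cup_well below 0.028 m and z of lump_b in the frame of cup_well between -0.005 and 0.03 m and horizontal distance between lump_a and dish below 0.055 m and height (world z) of lump_a below 0.022 m and contact force between tongs and lump_b below 0.05 N)) and x of tongs in the frame of tray_bay between -0.03 and 0.03 m and y of tongs in the frame of tray_bay between -0.03 and 0.03 m and z of tongs in the frame of tray_bay between -0.003 and 0.004 m and angle between tongs's own z axis and vertical below 0.08 rad and angle between the x axis of tongs and the x axis of tray_bay, either way round below 0.4 rad and linear speed of each of tongs, lump_a, lump_b, cup below 0.02 m/s and angle between cup's own z axis and vertical below 0.1 rad); the robot touches nothing.
It fails at once if the fingers or the arm touch a sugar lump (contact force between any of the fingers, the arm and lump_a above 0.2 N or contact force between any of the fingers, the arm and lump_b above 0.2 N).
It fails at once if the cup is tipped by more than 20 degrees or pushed more than 40 mm (angle between cup's own z axis and vertical above 0.35 rad or distance of cup from where it was at the start of the episode above 0.04 m).
It fails at once if the teaspoon, the timer or the coffee pod is pushed more than 40 mm (distance of any of teaspoon, timer, pod_c from where it was at the start of the episode above 0.04 m).
It also fails if it takes over 51 s, if anything falls off the work surface, if the arm or the gripper's body presses on something with over 40 N, if the wrist force passes 120 N, or if a joint passes its speed limit or range.

## Working session

There is one attempt and no reset: what is moved stays moved. The work goes in short steps, Python scripts to look and compute and a shell command to move; the robot and the scene stay as the last step left them, time stands still between calls to the robot, and variables do not carry over. Pictures are saved under pics/ and viewed, at most 10 in all, crops included, and the job is handed in when it is done.

```bash
ls; mkdir -p pics
python3 - <<'E'
from plant import manip
import cv2
s=manip.state();print(s['time'],s['tool_pos'],s['tool_rot'],s['gripper_width'])
for n in ['scene','side','wrist']:
    p=manip.camera_params(n);print(n,p)
    im=manip.grab_frame(n);cv2.imwrite(f'pics/{n}0.png',im[:,:,::-1])
E
```

```text
pics
plant.py
shift.py
0.0 [0.22146775 0.58372031 0.20038153] [-3.07996890e-04  1.80392660e-01  9.83594154e-01 -9.66452265e-04] 0.9988789096595628
scene {'intrinsics': array([[547.73609988,   0.        , 320.23560376],
       [  0.        , 547.73609988, 242.12979714],
       [  0.        ,   0.        ,   1.        ]]), 'xyz': array([-0.20821496, -0.52418173,  0.77273161]), 'orientation': array([-0.40483042,  0.80468921, -0.39036624,  0.1902677 ])}
side {'intrinsics': array([[512.73863714,   0.        , 320.92792378],
       [  0.        , 512.73863714, 230.7992378 ],
       [  0.        ,   0.        ,   1.        ]]), 'xyz': array([ 0.23310844, -0.59883429,  0.6282052 ]), 'orientation': array([-0.43537965,  0.87803155, -0.17391887,  0.09621529])}
wrist {'intrinsics': array([[413.55919859,   0.        , 317.72164962],
       [  0.        , 413.55919859, 234.22815702],
       [  0.        ,   0.        ,   1.        ]]), 'xyz': array([0.15703118, 0.60885868, 0.37315782]), 'orientation': array([0.11259735, 0.8151317 , 0.56309334, 0.07621051])}
```

View pics/scene0.png

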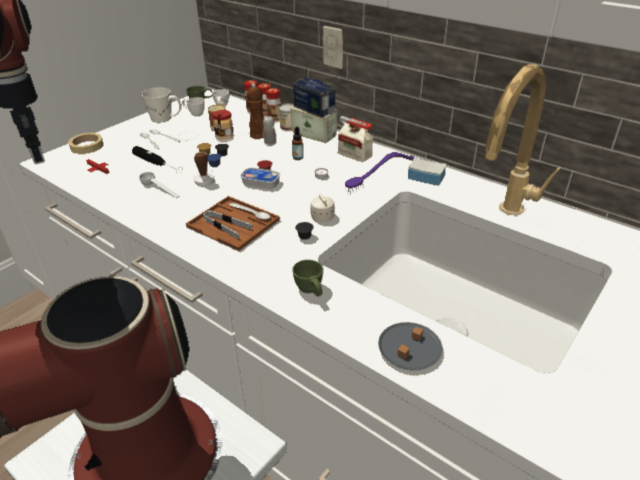

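View pics/side0.png

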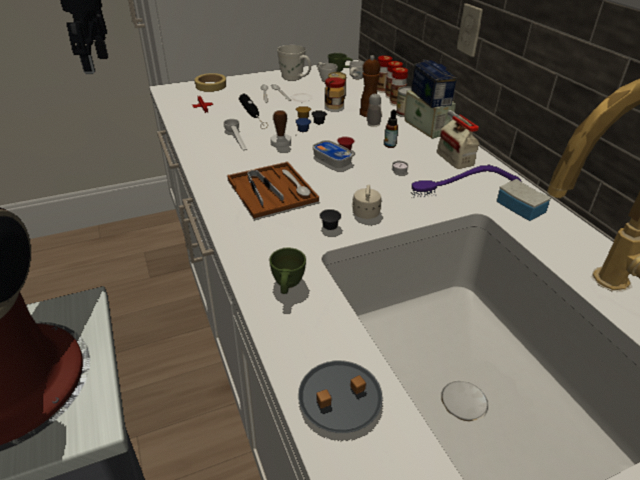

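The scene view shows the tray at about (233,222), the cup at (308,278) and the dish at (410,347) with its lumps at (418,333) and (404,351). The side view has the tray at (272,190), the cup at (288,268), and the dish at (341,399) with its lumps at (324,399) and (358,385). Next I'll enlarge the tray and dish.

```bash
cat > h.py <<'E'
from plant import manip
import numpy as np, cv2
from scipy.spatial.transform import Rotation as R
def rot(q): return R.from_quat(np.r_[q[1:],q[0]])
def px(p,u,v,z):
    d=rot(p['orientation']).apply(np.linalg.inv(p['intrinsics'])@[u,v,1]); o=p['xyz']
    return (o+d*(z-o[2])/d[2])[:2]
def proj(p,X):
    c=rot(p['orientation']).inv().apply(np.asarray(X)-p['xyz']); k=p['intrinsics']@c; return k[:2]/k[2]
E
python3 - <<'E'
from h import *
a=cv2.imread('pics/scene0.png');b=cv2.imread('pics/side0.png')
def c(im,x,y,w,h): return cv2.resize(im[y:y+h,x:x+w],(400,300),interpolation=cv2.INTER_CUBIC)
cv2.imwrite('pics/crop1.png',np.vstack([np.hstack([c(a,180,190,108,81),c(b,222,150,108,81)]),np.hstack([c(b,286,350,108,81),c(b,236,240,108,81)])]))
for n,u,v,z in [('side',341,399,.008),('scene',410,347,.008),('side',324,399,.0155),('side',358,385,.0155),('scene',418,333,.0155),('scene',404,351,.0155),('side',272,190,.01),('side',288,257,.052),('scene',308,268,.052)]:
    print(n,u,v,px(manip.camera_params(n),u,v,z))
E
```

```text
side 341 399 [ 0.4369169  -0.21670375]
scene 410 347 [ 0.43383291 -0.21568309]
side 324 399 [ 0.41266397 -0.2124284 ]
side 358 385 [ 0.46645937 -0.20953801]
scene 418 333 [ 0.46699563 -0.21235887]
scene 404 351 [ 0.41249781 -0.21515079]
side 272 190 [0.51919899 0.33075721]
side 288 257 [0.45663198 0.05175046]
scene 308 268 [0.45437081 0.04469841]
```

View pics/crop1.png

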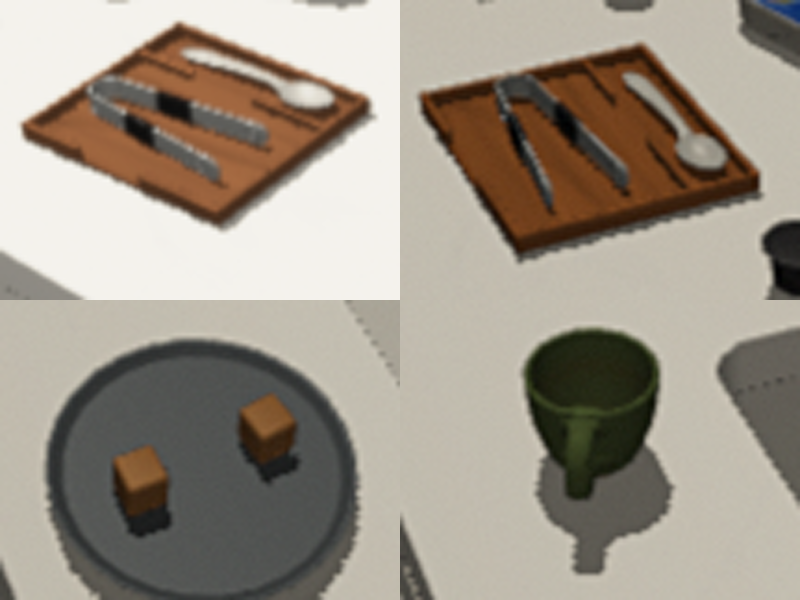

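Top crops: the tongs lie with their bow to +y (left) and their tips to −y. Sleeves are at about (140,127)/(173,101) in the scene crop and (517,130)/(567,122) in the side crop. Bottom crops: the lumps stand square on the dish, and the cup mouth centre is at about (592,382) with its handle towards the camera.

Run:
```python
from h import *
k=108/400
S,D=manip.camera_params('scene'),manip.camera_params('side')
def sc(l,z): return np.round([px(S,180+x*k,190+y*k,z) for x,y in l],4).tolist()
def sd(l,z): return np.round([px(D,222+x*k,150+y*k,z) for x,y in l],4).tolist()
print('sleeves,tips,bow',sc([(140,120),(173,96),(218,170),(267,135),(92,85)],.021)); print(sd([(115,122),(165,116),(150,200),(228,178),(112,78)],.021))
print('corners',sc([(180,25),(370,100),(222,215),(23,125)],.013)); print(sd([(243,43),(358,178),(118,238),(21,97)],.013))
d=lambda x,y:(286+x*k,350+y*k)
print('lump tops',[px(D,*d(x,y),.024) for x,y in[(140,163),(268,111)]])
print('dish rim ctr',px(D,*d(202,165),.0105))
print('cup rim',[px(D,236+x*k,240+y*k,.052) for x,y in[(525,372-300),(659,372-300),(592,328-300),(592,415-300)] for x in[x-400]])
```

```text
sleeves,tips,bow [[0.4824, 0.3509], [0.515, 0.3541], [0.4745, 0.2711], [0.5209, 0.2734], [0.491, 0.4066]]
[[0.4841, 0.3573], [0.5143, 0.353], [0.4781, 0.2696], [0.5269, 0.2748], [0.4975, 0.408]]
corners [[0.5879, 0.4247], [0.5999, 0.2559], [0.4499, 0.2439], [0.4386, 0.4169]]
[[0.5935, 0.4335], [0.6018, 0.2585], [0.4532, 0.2514], [0.4417, 0.4194]]
lump tops [array([ 0.41304598, -0.2103807 ]), array([ 0.4674329 , -0.20753812])]
dish rim ctr [ 0.43852421 -0.21141459]
cup rim [array([0.42505416, 0.05725226]), array([0.48325546, 0.03406497]), array([0.46531768, 0.07648071]), array([0.44379097, 0.01721141])]
```

```bash
python3 shift.py '[[1,0,0,0,0,0,0.172],[1,0,0,0,0,0,0.172],[1,0,0,0,0,0,0.172],[1,0,0,0,0,0,0.172],[1,0,0,0,0,0,0.172]]'; python3 shift.py '[[1,0,0,0,0,0,0.173],[1,0,0,0,0,0,0.173],[1,-0.0385,0.0463,0.012,0,0,0],[1,-0.0385,0.0463,0.012,0,0,0],[1,-0.0385,0.0463,0.012,0,0,0]]'; python3 shift.py '[[1,-0.0385,0.0463,0.012,0,0,0],[1,-0.0385,0.0463,0.012,0,0,0],[1,-0.0385,0.0463,0.012,0,0,0],[1,0,0,0,0,0,0]]'
python3 - <<'E'
from h import *
p=manip.camera_params('wrist');im=manip.grab_frame('wrist');cv2.imwrite('pics/w1.png',im[:,:,::-1])
print(p['xyz'],p['orientation'].tolist(),manip.state()['joint_pos'])
E
```

```text
time: 0.78
tool_pos: [0.2217, 0.5841, 0.2011]
tool_rot: [0.0, 0.576, 0.817, -0.0]
contact_force: [-0.1, -0.1, 0.0]
gripper_width: 0.997
grasp_force: 0.0
time: 1.4
tool_pos: [0.3618, 0.4678, 0.165]
tool_rot: [0.0, 0.706, 0.708, -0.0]
contact_force: [0.8, 0.4, 0.5]
gripper_width: 1.004
grasp_force: 0.0
time: 1.9
tool_pos: [0.5018, 0.3506, 0.1278]
tool_rot: [-0.0, 0.708, 0.706, -0.001]
contact_force: [-0.5, 1.0, 0.6]
gripper_width: 1.003
grasp_force: 0.0
[0.50172221 0.41981128 0.30033737] [0.13743323653831616, 0.9905089997910076, -0.0012507702057547483, -0.001569204101891696] [4.91548636e-01 7.86942909e-02 1.71021980e+00 3.33997407e-04
 1.35477080e+00 4.92856963e-01]
```

View pics/w1.png

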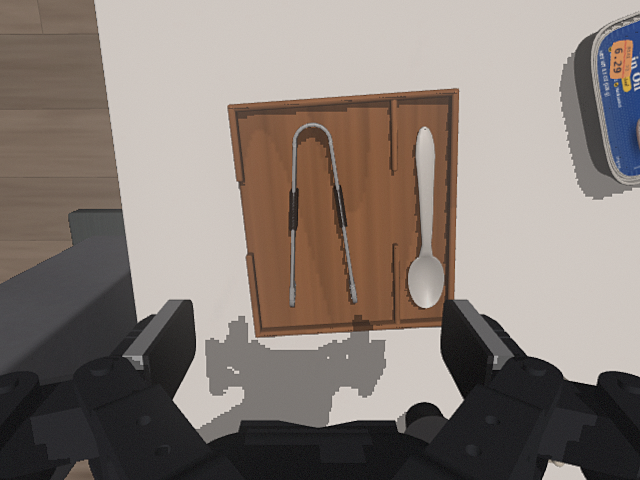

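The wrist view shows the sleeve centres at about (294,210) and (340,206), the jaw tips at (292,304) and (353,301), and the bow at (312,125). The tray corners are at (230,105), (458,90), (452,325) and (259,335).

Run:
```python
from h import *
p=manip.camera_params('wrist')
for n,l,z in [('sl',[(294,210),(340,206)],.021),('tips',[(292,304),(353,301)],.021),('bow',[(312,125)],.021),('tray',[(230,105),(458,90),(452,325),(259,335)],.013),('div',[(394,100),(397,327)],.012),('wall',[(238,185),(249,255)],.013)]:
    q=np.array([px(p,u,v,z) for u,v in l]);print(n,q.round(4).tolist(),q.mean(0))
```

```text
sl [[0.4831, 0.3598], [0.5149, 0.3627]] [0.49904183 0.36125563]
tips [[0.4805, 0.2889], [0.5255, 0.2913]] [0.50300971 0.29008008]
bow [[0.4959, 0.4167]] [0.4958575  0.41674089]
tray [[0.4412, 0.4295], [0.592, 0.4388], [0.603, 0.2675], [0.4538, 0.2588]] [0.52248881 0.34865383]
div [[0.5503, 0.4326], [0.5609, 0.2652]] [0.55560946 0.34892262]
wall [[0.4437, 0.376], [0.449, 0.3243]] [0.44637252 0.35015766]
```

```bash
python3 shift.py '[[0.6,0.0085,-0.003,0,0,0,-0.056],[0.6,0,0,0.05,0,0,0],[0.6,0,0,0.045,0,0,0],[0.6,0,0,0.015,0,0,0],[0.6,0,0,0,0,0,0]]'
python3 - <<'E'
from h import *
p=manip.camera_params('wrist');im=manip.grab_frame('wrist');cv2.imwrite('pics/w2.png',im[:,:,::-1])
print(p['xyz'],manip.state()['tool_pos'])
E
```

```text
time: 2.58
tool_pos: [0.496, 0.3628, 0.0192]
tool_rot: [-0.0, 0.686, 0.728, -0.001]
contact_force: [-0.7, 0.3, 0.9]
gripper_width: 0.598
grasp_force: 0.0
[0.49148504 0.43174542 0.19180319] [0.49734503 0.36335118 0.02087444]
```

View pics/w2.png

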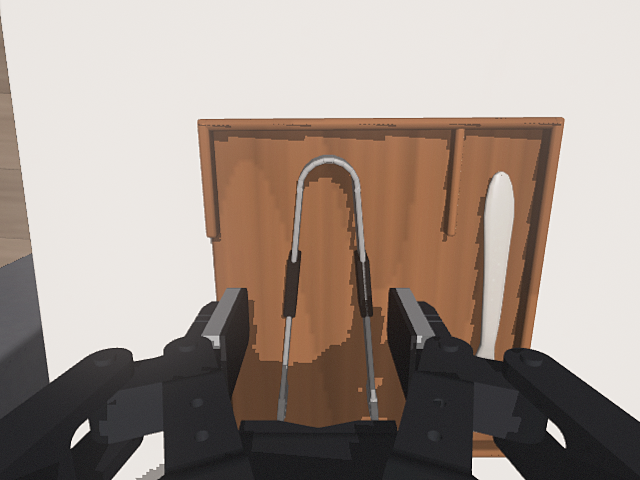

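The pads straddle the arms: the left pad spans columns 217–248 and the right 388–430. The sleeves are at about (292,284) and (364,284), apparently a little further along tool +x. I'll check this numerically.

Run:
```python
from h import *
p=manip.camera_params('wrist');s=manip.state();T=rot(s['tool_rot']);t=s['tool_pos']
q=np.array([px(p,u,v,.021) for u,v in [(292,284),(364,284),(327,158)]]);m=q[:2].mean(0);print(t,q.round(4).tolist(),m,'tool offset',T.inv().apply(np.r_[m,t[2]]-t),T.inv().apply(np.r_[q[2],t[2]]-t))
q=np.array([px(p,u,v,.013) for u,v in [(199,121),(563,119)]]);print('far tray corners',q)
for x in(-.011,.011):
  for y in(-.0255,.0255):
    for z in(-.037,0): print(x,y,z,proj(p,t+T.apply([x,y,z])).round())
```

```text
[0.49734503 0.36335118 0.02087444] [[0.4853, 0.3599], [0.5175, 0.3618], [0.4973, 0.4166]] [0.50139727 0.36088398] tool offset [-2.70163843e-03  3.89986470e-03  3.21607535e-06] [5.31114986e-02 3.07568120e-03 4.51255204e-05]
far tray corners [[0.44269081 0.42798289]
 [0.59560353 0.43792044]]
-0.011 -0.0255 -0.037 [250. 344.]
-0.011 -0.0255 0 [263. 301.]
-0.011 0.0255 -0.037 [389. 344.]
-0.011 0.0255 0 [375. 301.]
0.011 -0.0255 -0.037 [248. 288.]
0.011 -0.0255 0 [261. 255.]
0.011 0.0255 -0.037 [392. 288.]
0.011 0.0255 0 [377. 255.]
```

```bash
python3 shift.py '[[0.6,-0.0035,0.0035,0.005,0,0,0],[0.6,0,0,0.003,0,0,0],[0.6,0,0,0,0,0,0]]'
```

```text
time: 3.0
tool_pos: [0.501, 0.359, 0.012]
tool_rot: [0.0, 0.686, 0.727, 0.0]
contact_force: [-0.3, -0.5, 0.2]
gripper_width: 0.597
grasp_force: 0.0
```

```bash
python3 shift.py '[[0.5,0,0,0.003,0,0,0],[0.44,0,0,0,0,0,0],[0.40,0,0,0,0,0,0],[0.37,0,0,0,0,0,0],[0.37,0,0,0,0,0,0]]'
```

```text
time: 3.62
tool_pos: [0.5008, 0.3591, 0.0087]
tool_rot: [0.0, 0.686, 0.727, 0.0]
contact_force: [-0.1, -0.5, 0.2]
gripper_width: 0.364
grasp_force: 0.0
```

```bash
python3 shift.py '[[0.36,0,0,0,0,0,0]]'
python3 - <<'E'
from h import *
im=manip.grab_frame('wrist');cv2.imwrite('pics/w3.png',im[120:,120:520,::-1])
E
```

```text
time: 3.75
tool_pos: [0.5008, 0.3591, 0.0087]
tool_rot: [0.0, 0.686, 0.727, 0.0]
contact_force: [0.1, 0.9, 0.3]
gripper_width: 0.36
grasp_force: 0.0
```

View pics/w3.png

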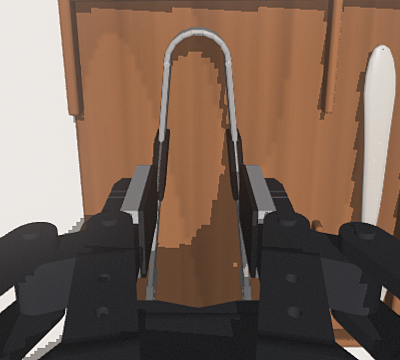

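The pads are right beside the sleeves, at about (150,190) and (245,190) in the crop, and no force registers yet. I'll close further in small steps.

```bash
python3 shift.py '[[0.32,0,0,0,0,0,0],[0.32,0,0,0,0,0,0]]';python3 shift.py '[[0.28,0,0,0,0,0,0],[0.28,0,0,0,0,0,0]]'
```

```text
time: 4.05
tool_pos: [0.5007, 0.359, 0.0086]
tool_rot: [0.0, 0.686, 0.727, -0.0]
contact_force: [0.4, 0.8, -0.0]
gripper_width: 0.32
grasp_force: 0.0
time: 4.3
tool_pos: [0.5007, 0.359, 0.0086]
tool_rot: [-0.0, 0.686, 0.727, -0.0]
contact_force: [0.1, 0.3, 0.3]
gripper_width: 0.284
grasp_force: 0.0
```

Run:
```python
from h import *
w=manip.grab_frame('wrist');s=manip.grab_frame('side');print(manip.camera_params('wrist')['xyz'])
w=cv2.resize(w[140:440,200:440],(480,600),interpolation=cv2.INTER_CUBIC);s=cv2.resize(s[120:240,230:294],(320,600),interpolation=cv2.INTER_CUBIC)
cv2.imwrite('pics/w4.png',np.hstack([w,s])[:,:,::-1])
```

```text
[0.49607177 0.42786774 0.18126971]
```

View pics/w4.png

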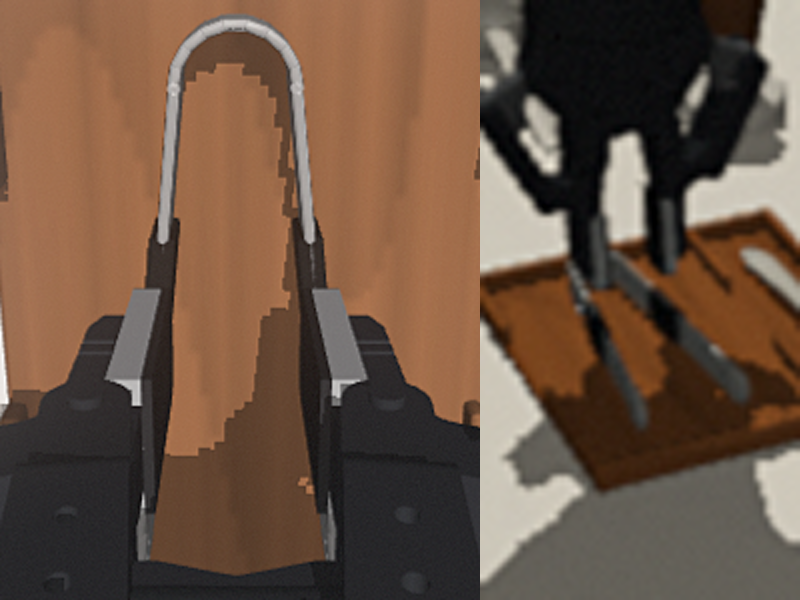

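Wrist crop: the pads' upper grey edges are at (130,340) and (340,340), with the sleeves inboard and lower, still untouched. Side crop: the finger bottoms, at about (600,285) and (668,272), seem to end above and behind the sleeves at (598,320) and (665,310). I'll check the heights.

Run:
```python
from h import *
D=manip.camera_params('side');t=manip.state()['tool_pos']; print(t)
f=lambda x,y:(230+x/5,120+y/5)
for z in(0.005,.01,.02,.03,.04): print(z,px(D,*f(600,285),z),px(D,*f(668,272),z), 'sl',px(D,*f(598,320),z),px(D,*f(665,310),z))
p=manip.camera_params('wrist');T=rot(manip.state()['tool_rot'])
g=lambda x,y:(200+x/2,140+y/2)
print('sleeve tops bow end',[T.inv().apply(np.r_[px(p,*g(*a),.021),.021]-t) for a in[(162,232),(309,232)]])
for zz in(-.03,-.037,-.045): print(zz,[((proj(p,t+T.apply([x,y,zz]))-[200,140])*2).round() for x in (.011,-.011) for y in(-.012,.012)])
for X in[(0,-.019,0),(0,.019,0),(-.0,-.019,.01)]: print(X,(proj(D,t+T.apply(X))-[230,120])*5)
```

```text
[0.50072924 0.35905257 0.00858922]
0.005 [0.70971003 0.32555543] [0.74493351 0.32459612] sl [0.69545916 0.29781521] [0.72820241 0.29443432]
0.01 [0.70588624 0.31813902] [0.74082712 0.3171874 ] sl [0.6917497  0.29062136] [0.72423025 0.28726759]
0.02 [0.69823865 0.30330619] [0.73261433 0.30236996] sl [0.68433079 0.27623365] [0.71628594 0.27293413]
0.03 [0.69059107 0.28847336] [0.72440154 0.28755253] sl [0.67691187 0.26184594] [0.70834162 0.25860067]
0.04 [0.68294348 0.27364053] [0.71618876 0.27273509] sl [0.66949296 0.24745823] [0.7003973  0.24426721]
sleeve tops bow end [array([ 0.01469497, -0.01572878, -0.01241041]), array([ 0.01472285,  0.0143018 , -0.01241129])]
-0.03 [array([174., 281.]), array([304., 282.]), array([177., 388.]), array([301., 388.])]
-0.037 [array([172., 296.]), array([307., 297.]), array([174., 407.]), array([304., 407.])]
-0.045 [array([168., 315.]), array([311., 316.]), array([171., 431.]), array([308., 431.])]
(0, -0.019, 0) [111.54856689 338.60620713]
(0, 0.019, 0) [190.52342483 319.95400403]
(-0.0, -0.019, 0.01) [112.94434891 357.38730567]
```

```bash
python3 shift.py '[[0.24,0,0,0,0,0,0],[0.24,0,0,0,0,0,0]]'
python3 - <<'E'
from h import *
D=manip.camera_params('side');f=lambda x,y:(230+x/5,120+y/5)
a,b=px(D,*f(160,415),.021),px(D,*f(260,385),.021);print('before .24:',a,b,np.linalg.norm(a-b))
im=manip.grab_frame('side');w=manip.grab_frame('wrist')
s=cv2.resize(im[120:220,220:320],(600,600),interpolation=cv2.INTER_CUBIC);w=cv2.resize(w[140:440,260:360],(200,600),interpolation=cv2.INTER_CUBIC);cv2.imwrite('pics/s5.png',np.hstack([s,w])[:,:,::-1])
E
```

```text
time: 4.65
tool_pos: [0.5008, 0.3591, 0.0086]
tool_rot: [0.0, 0.686, 0.727, 0.0]
contact_force: [0.7, 0.4, 0.9]
gripper_width: 0.238
grasp_force: 0.0
before .24: [0.47828683 0.27357628] [0.52518458 0.27993976] 0.04732750995975958
```

View pics/s5.png

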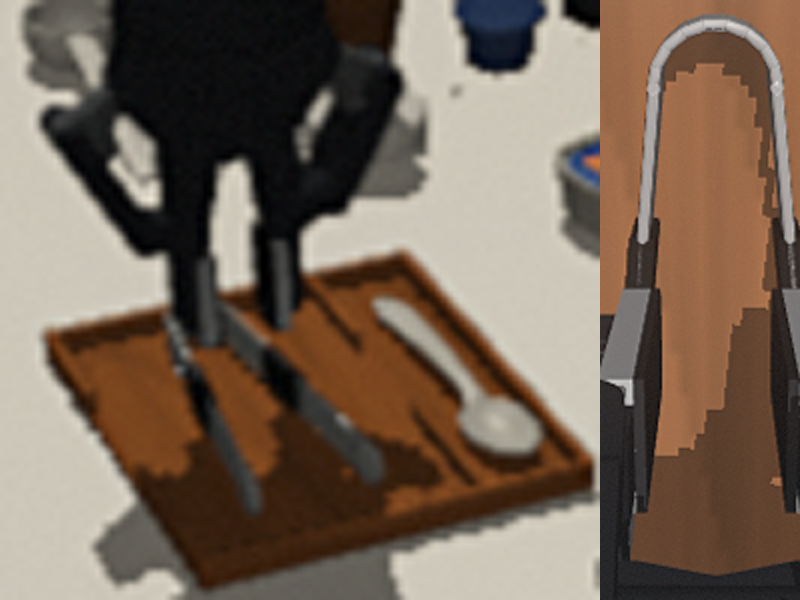

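Run:
```python
from h import *
D=manip.camera_params('side');f=lambda x,y:(220+x/6,120+y/6)
for z in(.005,.0086,.02,.03,.035,.04): print(z,px(D,*f(205,342),z),px(D,*f(283,328),z))
```

```text
0.005 [0.50077794 0.4067699 ] [0.53226087 0.40587666]
0.0086 [0.49923172 0.40096093] [0.53053279 0.40007286]
0.02 [0.49433537 0.38256589] [0.52506053 0.38169416]
0.03 [0.49004032 0.36642988] [0.52026031 0.36557248]
0.035 [0.4878928  0.35836188] [0.5178602  0.35751165]
0.04 [0.48574527 0.35029388] [0.51546009 0.34945081]
```

```bash
python3 shift.py '[[0.6,0,0,0,0,0,0],[0.6,0,0,0,0,0,0],[0.6,0,0,0.003,0,0,0],[0.6,0,0,0,0,0,0]]'; python3 shift.py '[[0.6,0,0,0.002,0,0,0],[0.6,0,0,0,0,0,0]]'
```

```text
time: 5.25
tool_pos: [0.5004, 0.3589, 0.0051]
tool_rot: [-0.0, 0.686, 0.727, -0.0]
contact_force: [0.3, -0.1, 0.1]
gripper_width: 0.599
grasp_force: 0.0
time: 5.5
tool_pos: [0.5006, 0.359, 0.0033]
tool_rot: [-0.0, 0.686, 0.727, -0.0]
contact_force: [-0.4, 0.8, -0.6]
gripper_width: 0.598
grasp_force: 0.0
```

```bash
python3 shift.py '[[0.6,0,0,0.005,0,0,0],[0.6,0,0,0,0,0,0]]'; python3 shift.py '[[0.6,0,0,0.004,0,0,0],[0.6,0,0,0,0,0,0]]'
python3 - <<'E'
from h import *
D=manip.camera_params('side')
im=manip.grab_frame('side')
s=cv2.resize(im[120:220,220:320],(600,600),interpolation=cv2.INTER_CUBIC);cv2.imwrite('pics/s6.png',s[:,:,::-1])
p=manip.camera_params('wrist');print(p['xyz'],manip.state()['tool_pos'],manip.state()['joint_pos'])
E
```

```text
time: 5.75
tool_pos: [0.5003, 0.3588, -0.0021]
tool_rot: [-0.0, 0.686, 0.727, -0.001]
contact_force: [-0.4, -0.1, -0.8]
gripper_width: 0.599
grasp_force: 0.0
time: 6.0
tool_pos: [0.5004, 0.3589, -0.0059]
tool_rot: [-0.0, 0.686, 0.727, -0.0]
contact_force: [-0.4, 0.4, -0.4]
gripper_width: 0.6
grasp_force: 0.0
[0.4959641  0.42780831 0.16697066] [ 0.50055576  0.35894935 -0.0056916 ] [5.01350812e-01 2.41657865e-01 1.77332474e+00 9.19167351e-06
 1.12714306e+00 4.43375358e-01]
```

View pics/s6.png

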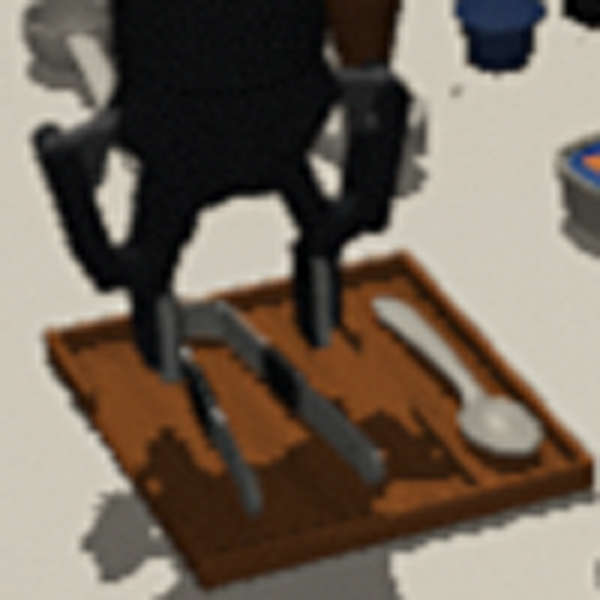

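Finger bottoms are at about (170,380) and (320,347), still level with the sleeve tops, and the sleeves are at (201,388) and (281,368). So the real tips sit about 27 mm above the reported TCP. I'll compare them laterally.

Run:
```python
from h import *
D=manip.camera_params('side');f=lambda x,y:(220+x/6,120+y/6)
for z in (.018,.022,.026):
  a,b=px(D,*f(180,380),z),px(D,*f(313,348),z);print(z,a,b,(a+b)/2)
a,b=px(D,*f(201,388),.013),px(D,*f(281,368),.013);print(a,b,(a+b)/2)
S=manip.camera_params('scene')
im=manip.grab_frame('scene');cv2.imwrite('pics/sc6.png',cv2.resize(im[180:280,180:290],(880,800),interpolation=cv2.INTER_CUBIC)[:600,:800,::-1])
```

```text
0.018 [0.47850993 0.36292777] [0.53202121 0.36676328] [0.50526557 0.36484552]
0.022 [0.47690128 0.35662326] [0.53006179 0.36043362] [0.50348154 0.35852844]
0.026 [0.47529263 0.35031874] [0.52810236 0.35410396] [0.5016975  0.35221135]
[0.48620543 0.36250043] [0.51854145 0.36523229] [0.50237344 0.36386636]
```

```bash
python3 shift.py '[[0.68,0,0,0,0,0,0],[0.68,0,0,0.005,0,0,0],[0.68,0,0,0,0,0,0]]'; python3 shift.py '[[0.68,0,0,0.004,0,0,0],[0.68,0,0,0,0,0,0]]'
```

```text
time: 6.48
tool_pos: [0.5003, 0.3588, -0.0111]
tool_rot: [-0.0, 0.686, 0.727, -0.001]
contact_force: [-0.6, 0.7, 0.0]
gripper_width: 0.68
grasp_force: 0.0
time: 6.72
tool_pos: [0.5004, 0.3588, -0.015]
tool_rot: [-0.0, 0.686, 0.727, -0.0]
contact_force: [-0.4, 0.4, 0.1]
gripper_width: 0.681
grasp_force: 0.0
```

```bash
python3 shift.py '[[0.55,0,0,0.002,0,0,0],[0.5,0,0,0,0,0,0],[0.45,0,0,0,0,0,0],[0.45,0,0,0,0,0,0]]'; python3 shift.py '[[0.40,0,0,0,0,0,0],[0.40,0,0,0,0,0,0]]'
```

```text
time: 7.22
tool_pos: [0.5009, 0.3591, -0.0162]
tool_rot: [0.0, 0.686, 0.727, 0.0]
contact_force: [-0.5, 0.3, 0.7]
gripper_width: 0.447
grasp_force: 1.9
time: 7.48
tool_pos: [0.5012, 0.3592, -0.016]
tool_rot: [0.0, 0.686, 0.727, 0.0]
contact_force: [0.4, -0.6, 1.3]
gripper_width: 0.399
grasp_force: 3.1
```

```bash
python3 shift.py '[[0.38,0,0,0,0,0,0],[0.38,0,0,-0.01,0,0,0],[0.38,0,0,-0.02,0,0,0],[0.38,0,0,-0.04,0,0,0],[0.38,0,0,-0.04,0,0,0]]'
python3 - <<'E'
from h import *
for n in ['side','scene']:
    P=manip.camera_params(n);im=cv2.imread(f'pics/{n}0.png');hsv=cv2.cvtColor(im,cv2.COLOR_BGR2HSV)
    x0,y0,x1,y1=(290,355,395,440) if n=='side' else(375,320,445,372)
    h=hsv[y0:y1,x0:x1]; m=((h[...,1]>110)&(h[...,0]<20)).astype(np.uint8)
    k,lab,st,ce=cv2.connectedComponentsWithStats(m)
    for i in range(1,k):
        if st[i,4]<30: continue
        ys,xs=np.nonzero(lab==i); v=h[ys,xs,2]; c=ce[i]+[x0,y0]
        thr,_=cv2.threshold(v,0,255,cv2.THRESH_OTSU); t=v>thr
        w=np.array([px(P,x+x0,y+y0,.024) for x,y in zip(xs[t],ys[t])])
        print(n,st[i],'ctr@.0155',px(P,*c,.0155),'top',w.mean(0),t.sum(),cv2.minAreaRect((w*1000).astype(np.float32)))
E
```

```text
time: 8.1
tool_pos: [0.5006, 0.359, 0.0957]
tool_rot: [-0.0, 0.686, 0.727, 0.0]
contact_force: [0.6, 1.1, -0.7]
gripper_width: 0.381
grasp_force: 2.9
side [ 61  20  15  19 203] ctr@.0155 [ 0.4665429  -0.20824279] top [ 0.46606858 -0.20846032] 101 ((466.1777648925781, -208.47787475585938), (15.459246635437012, 14.823305130004883), 7.403775691986084)
side [ 27  35  14  19 203] ctr@.0155 [ 0.41239615 -0.21137313] top [ 0.4120036 -0.2118031] 110 ((412.0278625488281, -211.6568145751953), (15.343911170959473, 15.318411827087402), 89.77914428710938)
scene [37  8 11 12 96] ctr@.0155 [ 0.46532626 -0.21109057] top [ 0.46370766 -0.21185203] 49 ((463.8525695800781, -211.7555694580078), (15.787829399108887, 14.435093879699707), 0.679469108581543)
scene [ 23  25  11  13 111] ctr@.0155 [ 0.41149101 -0.2136527 ] top [ 0.41004513 -0.21450514] 58 ((410.11749267578125, -214.4620361328125), (15.782232284545898, 14.998964309692383), 2.599036931991577)
```

```bash
python3 shift.py '[[0.38,-0.02,-0.003,0,0,0,0],[0.38,-0.04,-0.005,0,0,0,0],[0.38,-0.045,-0.006,0,0,0,0],[0.38,-0.045,-0.006,0,0,0,0],[0.38,-0.045,-0.006,0,0,0,0]]'; python3 shift.py '[[0.38,-0.045,-0.006,0,0,0,0],[0.38,-0.045,-0.006,0,0,0,0],[0.38,-0.045,-0.006,0,0,0,0],[0.38,-0.045,-0.006,0,0,0,0],[0.38,-0.045,-0.006,0,0,0,0]]'; python3 shift.py '[[0.38,-0.04,-0.006,0,0,0,0],[0.38,-0.03,-0.004,0.02,0,0,0],[0.38,-0.011,-0.003,0.02,0,0,0],[0.38,0,0,0,0,0,0]]'
python3 - <<'E'
from h import *
D=manip.camera_params('side');S=manip.camera_params('scene')
im=manip.grab_frame('side');cv2.imwrite('pics/s7.png',im[:,:,::-1]);i2=manip.grab_frame('scene');cv2.imwrite('pics/sc7.png',i2[:,:,::-1])
s=manip.state();T=rot(s['tool_rot']);t=s['tool_pos'];print(t)
# expected tips px
for c,P in(('side',D),('scene',S)):print(c,[proj(P,t+T.apply([-.0715,y,-.029])).round(1) for y in(-.0155,.0155)],[proj(P,X).round(1) for X in((.4655,-.209,.0155),(.412,-.2115,.0155))])
a=cv2.resize(im[320:440,270:430],(800,600),interpolation=cv2.INTER_CUBIC)
b=cv2.resize(i2[280:380,360:460],(300,300),interpolation=cv2.INTER_CUBIC);a[:300,500:]=b
cv2.imwrite('pics/c7.png',a[:,:,::-1])
E
```

```text
time: 8.72
tool_pos: [0.4847, 0.1608, 0.0927]
tool_rot: [-0.0, 0.686, 0.727, -0.001]
contact_force: [0.5, -0.5, -0.8]
gripper_width: 0.38
grasp_force: 2.9
time: 9.35
tool_pos: [0.4677, -0.0651, 0.0928]
tool_rot: [-0.0, 0.686, 0.727, -0.0]
contact_force: [1.0, -0.4, -0.1]
gripper_width: 0.383
grasp_force: 2.9
time: 9.85
tool_pos: [0.4581, -0.1449, 0.0511]
tool_rot: [-0.003, 0.687, 0.727, -0.001]
contact_force: [-1.1, 0.2, -0.7]
gripper_width: 0.379
grasp_force: 2.9
[ 0.46033989 -0.14479008  0.05347636]
side [array([351.8, 362.4]), array([372. , 354.4])] [array([357.2, 384.9]), array([323.3, 398.6])]
scene [array([418.8, 313.7]), array([426.6, 303.9])] [array([416. , 332.7]), array([402.1, 350.2])]
```

Run:
```python
from h import *
im=cv2.imread('pics/s7.png');i2=cv2.imread('pics/sc7.png')
a=cv2.resize(im[310:420,305:405],(500,550),interpolation=cv2.INTER_CUBIC)
b=cv2.resize(i2[260:370,380:440],(300,550),interpolation=cv2.INTER_CUBIC)
cv2.imwrite('pics/c7.png',np.hstack([a,b]))
```

```text
(no output)
```

View pics/c7.png

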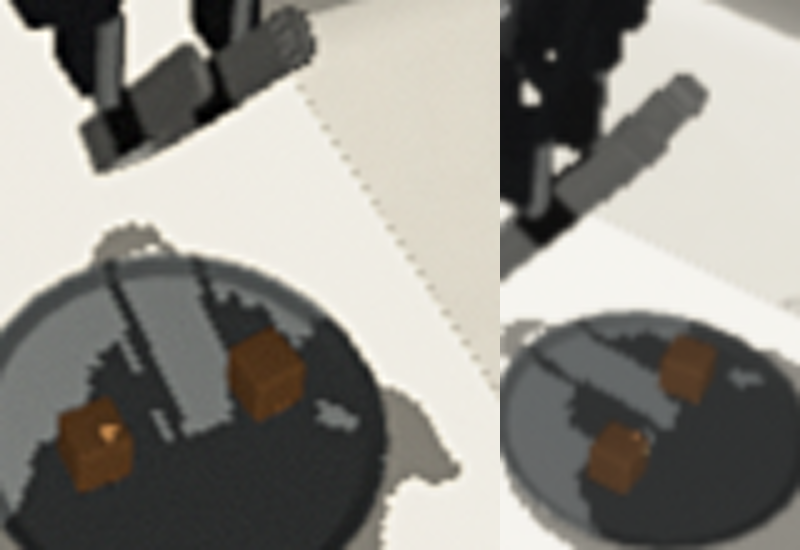

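The picture shows the tongs have swung in the pads. Both black sleeves are still between the fingers, at (125,125) and (210,85) in the side half. The arms point up towards the camera, though, with the jaw end at (295,35), so the tips are pitched up. I'll fit that angle and check for free worktop to re-seat them.

Run:
```python
from h import *
s=manip.state();T=rot(s['tool_rot']);t=s['tool_pos']
D=manip.camera_params('side');S=manip.camera_params('scene')
for a in range(0,100,15):
    r=np.deg2rad(a);c=np.array([0,0,-.03])
    pt=lambda x,y:t+T.apply(c+[-x*np.cos(r),y,-x*np.sin(r)])
    g=lambda P,X,o:((proj(P,X)-o)*5).round()
    print(a,'side tips',g(D,pt(.07,-.016),[305,310]),g(D,pt(.07,.016),[305,310]),'sl',g(D,pt(0,-.016),[305,310]),g(D,pt(0,.016),[305,310]),'bow',g(D,pt(-.055,0),[305,310]),'scene tipR',g(S,pt(.07,-.016),[380,260])+[500,0],'slR',g(S,pt(0,-.016),[380,260])+[500,0])
print('pod',px(D,330,228,0),px(S,305,236,0),'timer',px(D,367,215,0.01),'front edge',px(D,218,260,0),px(D,250,380,0))
```

```text
0 side tips [230. 256.] [334. 215.] sl [110.  76.] [209.  41.] bow [ 76. -65.] scene tipR [690. 266.] slR [519. 190.]
15 side tips [229. 205.] [335. 164.] sl [110.  76.] [209.  41.] bow [ 77. -27.] scene tipR [689. 226.] slR [519. 190.]
30 side tips [219. 142.] [326. 102.] sl [110.  76.] [209.  41.] bow [85. 16.] scene tipR [676. 183.] slR [519. 190.]
45 side tips [201.  75.] [309.  36.] sl [110.  76.] [209.  41.] bow [97. 61.] scene tipR [651. 140.] slR [519. 190.]
60 side tips [177.   7.] [284. -30.] sl [110.  76.] [209.  41.] bow [113. 106.] scene tipR [617. 100.] slR [519. 190.]
75 side tips [148. -54.] [254. -90.] sl [110.  76.] [209.  41.] bow [132. 148.] scene tipR [576.  67.] slR [519. 190.]
90 side tips [ 117. -104.] [ 222. -138.] sl [110.  76.] [209.  41.] bow [153. 186.] scene tipR [531.  43.] slR [519. 190.]
pod [0.58825683 0.1655336 ] [0.59024795 0.16776439] timer [0.67297489 0.16654136] front edge [0.3516421  0.15085754] [ 0.32955745 -0.13211047]
```

```bash
python3 shift.py '[[0.36,0,0,-0.02,0,0,0],[0.36,0.01,0,-0.03,0,0,0],[0.36,0.025,0,-0.015,0,0,0],[0.36,0.035,0,0,0,0,0],[0.36,0.04,0,0,0,0,0]]'; python3 shift.py '[[0.36,0.04,0,0,0,0,0],[0.36,0.04,0,0,0,0,0],[0.36,0.04,0,0,0,0,0],[0.36,0.035,-0.002,0,0,0,0],[0.36,0.025,0,0,0,0,0]]'; python3 shift.py '[[0.36,0.015,0,0.01,0,0,0],[0.36,0.005,0,0.025,0,0,0],[0.36,0,0,0.025,0,0,0],[0.36,0,0,0.015,0,0,0],[0.36,0,0,0,0,0,0]]'
```

```text
time: 10.58
tool_pos: [0.4551, -0.0339, 0.1204]
tool_rot: [0.001, 0.686, 0.727, 0.001]
contact_force: [0.8, 0.1, -0.9]
gripper_width: 0.366
grasp_force: 3.3
time: 11.2
tool_pos: [0.4419, 0.1465, 0.1199]
tool_rot: [0.001, 0.685, 0.728, 0.001]
contact_force: [0.2, -0.3, -1.3]
gripper_width: 0.359
grasp_force: 3.3
time: 11.82
tool_pos: [0.4398, 0.164, 0.0423]
tool_rot: [-0.001, 0.686, 0.727, -0.001]
contact_force: [-0.2, 0.1, -1.2]
gripper_width: 0.357
grasp_force: 3.3
```

Run:
```python
from h import *
for n in('wrist','side'): cv2.imwrite(f'pics/{n}8.png',manip.grab_frame(n)[:,:,::-1])
im=cv2.imread('pics/wrist8.png');g=cv2.cvtColor(im,cv2.COLOR_BGR2HSV)
# steel/black (dark or grey) vs white worktop, inside the window between the pads
m=(g[...,2]<150).astype(np.uint8)
for v in range(0,440,20): 
    r=m[v,200:440];e=np.flatnonzero(np.diff(r));print(v,(e+201).tolist())
```

```text
0 [351, 352, 355]
20 [353]
40 [351]
60 [352]
80 [350]
100 []
120 []
140 []
160 []
180 []
200 []
220 [291, 345]
240 [286, 315, 318, 336, 337, 348]
260 [284, 295, 331, 338, 341, 350]
280 [282, 293, 328, 335, 342, 352]
300 [239, 295, 323, 357, 359, 398]
320 [226, 295, 321, 410]
340 [207, 257, 258, 294, 312, 315, 318, 429]
360 []
380 [347, 349]
400 []
420 []
```

```bash
cat > bow.py <<'E'
from h import *
im=manip.grab_frame('wrist');v=cv2.cvtColor(im,cv2.COLOR_RGB2HSV)[...,2]
w=im[:, 270:360].astype(int); d=v[:,270:360]<150
print('bow rows',[int(np.flatnonzero(d[60:,c]).min()+60) for c in(20,35,45,55,70)],manip.state()['contact_force'].round(1))
E
python3 shift.py '[[0.36,0,0,0.02,0,0,0],[0.36,0,0,0,0,0,0]]'; python3 bow.py;python3 shift.py '[[0.36,0,0,0.015,0,0,0],[0.36,0,0,0,0,0,0]]'; python3 bow.py
```

```text
time: 12.18
tool_pos: [0.4412, 0.1641, 0.024]
tool_rot: [0.0, 0.686, 0.727, 0.0]
contact_force: [-1.2, 0.0, -0.8]
gripper_width: 0.362
grasp_force: 3.6
bow rows [238, 213, 210, 209, 214] [-0.1  0.1 -0.4]
time: 12.48
tool_pos: [0.4406, 0.1643, 0.0084]
tool_rot: [-0.0, 0.686, 0.727, -0.0]
contact_force: [-0.9, 0.3, -0.1]
gripper_width: 0.363
grasp_force: 4.7
bow rows [232, 219, 216, 217, 224] [ 0.1 -0.  -0.2]
```

Run:
```python
from h import *
p=manip.camera_params('wrist');s=manip.state();T=rot(s['tool_rot']);t=s['tool_pos']
for z in(0,.01,.016):
    X=np.r_[px(p,315,216,z),z];print(z,T.inv().apply(X-t).round(4))
# sleeve/arm rows
im=manip.grab_frame('wrist');v=cv2.cvtColor(im,cv2.COLOR_RGB2HSV)
for r in range(200,440,10): print(r,v[r,262:372:5,2].tolist())
# expected bow apex pixel for pitch a (tips up), pivot at sleeve mid-height c above TCP
for c in(.02,.025,.03):
  for a in(0,15,30,45,60,75):
    r=np.deg2rad(a)
    print(c,a,[proj(p,t+T.apply([.0025+.058*np.cos(r)-h*np.sin(r),0,-c+.058*np.sin(r)+h*-np.cos(r)])).round().tolist()+[round(float(t[2]+c-.058*np.sin(r)+h*np.cos(r)),3)] for h in(.008,-.008)])
```

```text
0 [ 0.0266 -0.002   0.0086]
0.01 [ 0.0289 -0.0019 -0.0014]
0.016 [ 0.0303 -0.0019 -0.0074]
200 [183, 181, 181, 182, 181, 180, 182, 181, 181, 183, 180, 182, 181, 180, 180, 182, 182, 181, 181, 182, 182, 182]
210 [182, 181, 181, 181, 183, 180, 182, 181, 181, 180, 181, 182, 182, 180, 181, 182, 179, 181, 179, 180, 181, 181]
220 [181, 181, 181, 181, 182, 182, 180, 182, 173, 133, 143, 134, 137, 139, 123, 184, 182, 180, 180, 182, 181, 180]
230 [180, 181, 181, 181, 181, 182, 110, 132, 82, 82, 81, 82, 82, 78, 73, 67, 137, 182, 179, 179, 180, 180]
240 [180, 181, 182, 182, 180, 133, 120, 77, 83, 189, 179, 181, 180, 141, 118, 70, 68, 137, 184, 180, 179, 181]
250 [181, 181, 180, 181, 178, 116, 73, 189, 181, 179, 180, 181, 180, 180, 181, 136, 97, 130, 174, 181, 180, 181]
260 [180, 180, 181, 182, 182, 132, 63, 180, 181, 179, 181, 179, 180, 181, 181, 125, 118, 118, 177, 181, 181, 180]
270 [178, 180, 179, 181, 182, 132, 61, 179, 181, 179, 180, 181, 179, 180, 181, 103, 114, 105, 125, 180, 181, 180]
280 [179, 180, 178, 179, 109, 135, 49, 179, 180, 179, 181, 180, 180, 181, 180, 111, 108, 94, 118, 180, 18
[... 1894 characters left out ...]
5], [319.0, 206.0, -0.03]]
0.025 0 [[320.0, 145.0, 0.042], [320.0, 142.0, 0.026]]
0.025 15 [[320.0, 153.0, 0.026], [320.0, 140.0, 0.011]]
0.025 30 [[320.0, 170.0, 0.012], [319.0, 147.0, -0.002]]
0.025 45 [[319.0, 190.0, -0.002], [319.0, 162.0, -0.013]]
0.025 60 [[319.0, 214.0, -0.013], [319.0, 183.0, -0.021]]
0.025 75 [[319.0, 239.0, -0.02], [319.0, 208.0, -0.025]]
0.03 0 [[320.0, 146.0, 0.047], [320.0, 143.0, 0.031]]
0.03 15 [[320.0, 154.0, 0.031], [320.0, 140.0, 0.016]]
0.03 30 [[320.0, 171.0, 0.017], [320.0, 148.0, 0.003]]
0.03 45 [[319.0, 192.0, 0.003], [319.0, 163.0, -0.008]]
0.03 60 [[319.0, 216.0, -0.008], [319.0, 184.0, -0.016]]
0.03 75 [[319.0, 242.0, -0.015], [319.0, 210.0, -0.02]]
```

```bash
python3 shift.py '[[0.36,0,0,-0.006,0,0,0],[0.36,0.02,0,-0.006,0,0,0],[0.36,0.02,0,0,0,0,0],[0.36,0,0,0.009,0,0,0],[0.36,0,0,0,0,0,0]]'; python3 bow.py; python3 shift.py '[[0.42,0,0,0,0,0,0],[0.48,0,0,0,0,0,0],[0.54,0,0,0,0,0,0],[0.54,0,0,0,0,0,0],[0.54,0,0,0,0,0,0]]'; python3 bow.py
python3 - <<'E'
from h import *
im=manip.grab_frame('wrist');v=cv2.cvtColor(im,cv2.COLOR_RGB2HSV)
for r in range(60,440,12): print(r,v[r,232:402:7,2].tolist())
E
```

```text
time: 13.2
tool_pos: [0.4376, 0.2036, 0.0106]
tool_rot: [-0.0, 0.686, 0.727, -0.001]
contact_force: [0.6, -0.0, -1.0]
gripper_width: 0.359
grasp_force: 4.7
bow rows [234, 220, 218, 218, 226] [ 0.5 -0.1 -0.8]
time: 13.88
tool_pos: [0.4387, 0.2042, 0.0117]
tool_rot: [0.0, 0.686, 0.727, 0.0]
contact_force: [-0.7, -0.1, 0.2]
gripper_width: 0.539
grasp_force: 0.0
bow rows [236, 216, 213, 213, 221] [-0.1  0.6 -0.3]
60 [196, 198, 198, 196, 197, 195, 196, 196, 195, 196, 196, 197, 195, 193, 195, 196, 195, 196, 69, 124, 87, 131, 124, 124, 124]
72 [196, 197, 195, 197, 197, 197, 198, 196, 196, 196, 196, 196, 195, 195, 196, 195, 195, 197, 64, 122, 91, 129, 124, 124, 123]
84 [195, 197, 197, 196, 197, 195, 196, 194, 196, 197, 194, 196, 196, 197, 195, 195, 195, 197, 60, 122, 104, 129, 124, 124, 123]
96 [196, 196, 197, 196, 194, 196, 198, 198, 194, 194, 195, 196, 196, 196, 196, 194, 195, 194, 57, 119, 123, 128, 124, 124, 124]
108 [197, 197, 197, 197, 195, 195, 198, 194, 195, 196, 197, 197, 196, 195, 195, 193, 196, 197, 52, 128, 126, 129, 125, 124, 124]
120 [197, 197, 196, 196, 197, 197, 198, 194, 194
[... 2628 characters left out ...]
7, 116, 118, 118, 80, 117, 118, 118, 117, 118, 118, 116, 118, 118, 121, 70, 118, 118, 116, 119, 25, 29]
384 [35, 27, 118, 116, 118, 116, 119, 61, 117, 118, 118, 118, 117, 116, 117, 118, 119, 119, 79, 199, 196, 130, 116, 22, 30]
396 [36, 18, 119, 117, 117, 116, 101, 112, 117, 118, 118, 116, 116, 118, 117, 117, 117, 117, 81, 188, 117, 117, 114, 118, 30]
408 [30, 116, 117, 115, 117, 116, 79, 118, 116, 116, 118, 118, 117, 115, 118, 116, 118, 115, 80, 116, 118, 117, 115, 116, 25]
420 [32, 33, 57, 60, 63, 62, 47, 114, 120, 115, 117, 117, 118, 118, 117, 116, 118, 115, 46, 98, 98, 94, 95, 59, 25]
432 [32, 31, 22, 16, 25, 27, 31, 27, 29, 29, 33, 32, 31, 31, 26, 31, 34, 29, 19, 24, 25, 22, 21, 30, 27]
```

```bash
cat > seg.py <<'E'
from h import *
import sys
z=float(sys.argv[1])
p=manip.camera_params('wrist');s=manip.state();T=rot(s['tool_rot']);t=s['tool_pos']
for a in sys.argv[2:]:
    u,v=map(float,a.split(','));w=px(p,u,v,z);print(a,w.round(4),'tool',T.inv().apply(np.r_[w,t[2]]-t)[:2].round(4))
E
python3 seg.py .016 318,213 285,328 354,343 274,415 358,415
```

```text
318,213 [0.4362 0.235 ] tool [ 0.0309 -0.0006]
285,328 [0.4245 0.1811] tool [-0.0223 -0.0155]
354,343 [0.4562 0.1753] tool [-0.0299  0.0159]
274,415 [0.4209 0.1343] tool [-0.0688 -0.0217]
358,415 [0.4613 0.1366] tool [-0.0688  0.0187]
```

```bash
python3 shift.py '[[0.65,-0.0265,0.0003,0,0,0,0],[0.65,0,0,0.012,0,0,0],[0.65,0,0,0.012,0,0,0],[0.65,0,0,0.007,0,0,0],[0.65,0,0,0,0,0,0]]'
python3 - <<'E'
from h import *
im=manip.grab_frame('wrist');v=cv2.cvtColor(im,cv2.COLOR_RGB2HSV)
for r in range(130,400,10): print(r,v[r,232:402:7,2].tolist())
E
```

```text
time: 14.6
tool_pos: [0.4395, 0.1779, -0.0205]
tool_rot: [-0.001, 0.686, 0.727, -0.001]
contact_force: [0.4, 0.1, -0.4]
gripper_width: 0.647
grasp_force: 0.0
130 [171, 172, 172, 172, 172, 172, 173, 173, 174, 171, 173, 171, 173, 171, 172, 172, 172, 171, 172, 170, 169, 170, 170, 171, 171]
140 [173, 169, 172, 172, 174, 174, 171, 172, 172, 172, 171, 173, 172, 173, 173, 172, 172, 171, 172, 171, 171, 173, 171, 172, 174]
150 [173, 174, 172, 172, 171, 172, 171, 172, 172, 170, 173, 172, 173, 172, 173, 171, 172, 172, 172, 171, 172, 171, 170, 172, 172]
160 [172, 172, 170, 172, 173, 173, 173, 170, 173, 173, 170, 173, 165, 166, 175, 171, 172, 172, 170, 172, 173, 173, 173, 171, 171]
170 [172, 173, 172, 172, 173, 173, 171, 171, 172, 180, 99, 137, 114, 121, 127, 140, 69, 171, 171, 173, 172, 173, 173, 170, 171]
180 [172, 173, 173, 171, 173, 170, 171, 173, 183, 123, 110, 106, 110, 108, 108, 108, 97, 120, 171, 171, 173, 174, 171, 174, 172]
190 [172, 173, 173, 174, 173, 173, 172, 172, 122, 107, 106, 169, 173, 175, 107, 108, 108, 84, 120, 170, 170, 172, 172, 171, 172]
200 [172, 172, 173, 173, 173, 173, 1
[... 1774 characters left out ...]
70, 172, 172, 172, 171, 172, 172, 172, 171, 124, 25, 57, 30, 104, 101, 62, 30]
350 [32, 29, 92, 170, 170, 41, 46, 175, 170, 171, 171, 172, 170, 171, 172, 171, 171, 96, 81, 25, 26, 102, 105, 103, 22]
360 [30, 104, 104, 171, 171, 176, 109, 171, 171, 171, 171, 173, 171, 172, 170, 98, 104, 104, 103, 68, 107, 99, 101, 103, 28]
370 [15, 101, 102, 103, 102, 98, 61, 92, 165, 165, 163, 176, 175, 176, 105, 103, 104, 102, 100, 58, 103, 103, 104, 102, 104]
380 [102, 102, 102, 103, 101, 78, 40, 101, 105, 104, 104, 103, 105, 102, 103, 103, 103, 103, 103, 41, 96, 102, 102, 100, 102]
390 [101, 102, 103, 104, 104, 66, 83, 101, 102, 102, 103, 104, 104, 103, 102, 101, 102, 104, 104, 38, 68, 103, 100, 103, 181]
```

```bash
python3 seg.py .016 320,167 277,317 361,316 277,284 361,281
```

```text
320,167 [0.4369 0.2314] tool [0.0535 0.0001]
277,317 [0.4246 0.1764] tool [-0.0008 -0.0155]
361,316 [0.4551 0.1786] tool [-0.0003  0.0151]
277,284 [0.4242 0.1893] tool [ 0.0122 -0.0151]
361,281 [0.4539 0.1922] tool [0.0133 0.0147]
```

```bash
python3 shift.py '[[0.5,0,0,0,0,0,0],[0.44,0,0,0,0,0,0],[0.38,0,0,0,0,0,0],[0.35,0,0,0,0,0,0],[0.35,0,0,0,0,0,0]]'
```

```text
time: 15.28
tool_pos: [0.4415, 0.1779, -0.0184]
tool_rot: [0.001, 0.686, 0.727, 0.001]
contact_force: [0.4, -0.7, 5.4]
gripper_width: 0.349
grasp_force: 5.5
```

```bash
python3 bow.py; python3 shift.py '[[0.29,0,0,-0.003,0,0,0],[0.29,0,0,0,0,0,0],[0.29,0,0,0,0,0,0],[0.29,0,0,-0.008,0,0,0],[0.29,0,0,-0.02,0,0,0]]'; python3 shift.py '[[0.29,0,0,-0.03,0,0,0],[0.29,0,0,-0.03,0,0,0],[0.29,0,0,-0.02,0,0,0],[0.29,0,0,0,0,0,0]]'; python3 bow.py
```

```text
bow rows [172, 161, 159, 160, 167] [ 0.3 -0.5  5.7]
time: 15.95
tool_pos: [0.4392, 0.1775, 0.011]
tool_rot: [-0.001, 0.686, 0.727, -0.001]
contact_force: [1.0, 0.0, -1.2]
gripper_width: 0.293
grasp_force: 7.7
time: 16.45
tool_pos: [0.4421, 0.1781, 0.094]
tool_rot: [0.001, 0.686, 0.727, 0.002]
contact_force: [0.3, 0.5, -0.7]
gripper_width: 0.292
grasp_force: 7.8
bow rows [172, 161, 159, 159, 63] [-0.3 -0.5 -0.9]
```

```bash
python3 shift.py '[[0.29,-0.015,0,0,0,0,0],[0.29,-0.03,0,0,0,0,0],[0.29,-0.04,0,0,0,0,0],[0.29,-0.04,0,0,0,0,0],[0.29,-0.04,0,0,0,0,0]]'; python3 shift.py '[[0.29,-0.04,0.001,0,0,0,0],[0.29,-0.04,0.001,0,0,0,0],[0.29,-0.035,0.0006,0,0,0,0],[0.29,-0.025,0,0.005,0,0,0],[0.29,-0.015,0,0.01,0,0,0]]'; python3 shift.py '[[0.29,0,0,0.01,0,0,0],[0.29,0,0,0,0,0,0],[0.29,0,0,0,0,0,0]]'; python3 bow.py
python3 - <<'E'
from h import *
s=manip.state();T=rot(s['tool_rot']);t=s['tool_pos'];print(t)
for n in('side','scene'):
    P=manip.camera_params(n);im=manip.grab_frame(n);cv2.imwrite(f'pics/{n}9.png',im[:,:,::-1])
    pr=lambda a,y,z:proj(P,t+T.apply([a,y,z])).round(1)
    print(n,'tip end exp',pr(-.0755,-.01,-.0265),pr(-.0755,.01,-.0265),'lump',proj(P,(.4655,-.2095,.0155)).round(1))
    h=cv2.cvtColor(im,cv2.COLOR_RGB2HSV);
    x0,y0,x1,y1=(290,355,395,440) if n=='side' else(375,320,445,372)
    m=((h[y0:y1,x0:x1,1]>110)&(h[y0:y1,x0:x1,0]<20)).astype(np.uint8);k,l,st,ce=cv2.connectedComponentsWithStats(m)
    for i in range(1,k):
        if st[i,4]>30: print(st[i],ce[i]+[x0,y0],px(P,*(ce[i]+[x0,y0]),.0155))
    if n=='side':
        for r in range(325,385,3): print(r,h[r,318:390:4,2].tolist())
E
```

```text
time: 17.12
tool_pos: [0.4487, 0.0111, 0.0901]
tool_rot: [-0.001, 0.686, 0.727, -0.001]
contact_force: [0.9, 0.1, -1.5]
gripper_width: 0.29
grasp_force: 7.8
time: 17.75
tool_pos: [0.4608, -0.1431, 0.0754]
tool_rot: [-0.001, 0.687, 0.727, -0.0]
contact_force: [-0.2, 0.8, -0.0]
gripper_width: 0.292
grasp_force: 7.8
time: 18.12
tool_pos: [0.4615, -0.1408, 0.0664]
tool_rot: [-0.0, 0.686, 0.728, -0.0]
contact_force: [0.5, 0.4, -0.9]
gripper_width: 0.292
grasp_force: 7.8
bow rows [172, 161, 159, 159, 166] [-0.7 -0.2 -1.2]
[ 0.46179541 -0.14088344  0.06679238]
side tip end exp [357.1 355.2] [370.2 350.1] lump [357.4 385.2]
[ 61  21  15  18 200] [357.765 384.375] [ 0.4666165  -0.20846273]
[ 27  35  15  18 203] [323.62068966 398.5862069 ] [ 0.41243864 -0.21162074]
325 [236, 237, 237, 243, 10, 68, 236, 215, 61, 168, 237, 229, 220, 219, 219, 219, 221, 219]
328 [236, 236, 238, 237, 190, 65, 72, 241, 109, 64, 241, 237, 220, 219, 220, 220, 219, 218]
331 [237, 237, 237, 238, 239, 183, 70, 190, 240, 61, 170, 238, 230, 220, 219, 220, 220, 218]
334 [237, 237, 237, 237, 237, 241, 66, 67, 244, 91, 64, 2
[... 995 characters left out ...]
, 107, 80, 75, 142, 242, 237, 237, 237, 237, 237]
370 [91, 117, 118, 62, 116, 112, 115, 37, 113, 114, 108, 76, 106, 242, 237, 237, 237, 236]
373 [119, 116, 116, 47, 97, 115, 115, 43, 40, 113, 96, 110, 78, 127, 239, 237, 237, 237]
376 [117, 117, 117, 119, 37, 120, 114, 81, 43, 40, 66, 113, 113, 57, 184, 238, 237, 238]
379 [117, 116, 116, 94, 41, 45, 115, 116, 51, 75, 75, 75, 81, 45, 38, 242, 236, 237]
382 [117, 117, 116, 45, 44, 42, 118, 115, 60, 77, 74, 74, 46, 43, 45, 165, 237, 237]
scene tip end exp [421.4 307. ] [426.4 300.7] lump [416.3 332.8]
[37  8 11 12 99] [416.83838384 333.24242424] [ 0.46511158 -0.21095786]
[ 23  25  11  13 109] [403.14678899 351.06422018] [ 0.41141231 -0.21401211]
```

```bash
python3 shift.py '[[0.37,0,0.0015,0,0,0,0],[0.37,0,0,0.01,0,0,0],[0.37,0,0,0.018,0,0,0],[0.37,0,0,0.018,0,0,0],[0.37,0,0,0.012,0,0,0]]'; python3 bow.py
python3 - <<'E'
from h import *
s=manip.state();t=s['tool_pos'];print(t)
P=manip.camera_params('side');im=manip.grab_frame('side');h=cv2.cvtColor(im,cv2.COLOR_RGB2HSV)
for r in range(355,400,3): print(r,h[r,332:386:3,2].tolist(),)
m=(h[...,1]>110)&(h[...,0]<20)
for r in range(370,402,3): print(r,np.flatnonzero(m[r,330:390])[[0,-1]]+330 if m[r,330:390].any() else '')
E
```

```text
time: 18.9
tool_pos: [0.4618, -0.1409, 0.0063]
tool_rot: [-0.001, 0.686, 0.727, -0.0]
contact_force: [-0.2, 0.7, -0.5]
gripper_width: 0.372
grasp_force: 3.4
bow rows [173, 162, 160, 160, 168] [-1.   0.1 -1.6]
[ 0.46090833 -0.14051744  0.00503367]
355 [47, 144, 185, 234, 242, 243, 177, 69, 103, 245, 240, 240, 239, 240, 241, 241, 241, 203]
358 [63, 66, 225, 182, 168, 193, 249, 106, 68, 179, 243, 240, 240, 240, 240, 241, 240, 241]
361 [134, 68, 74, 100, 110, 82, 118, 129, 70, 68, 230, 241, 240, 240, 240, 240, 241, 240]
364 [73, 76, 70, 78, 81, 56, 56, 52, 53, 73, 70, 225, 245, 241, 240, 241, 240, 241]
367 [47, 123, 68, 75, 110, 86, 45, 52, 55, 71, 73, 82, 131, 188, 246, 241, 240, 240]
370 [42, 105, 116, 65, 80, 59, 47, 45, 45, 49, 70, 84, 83, 132, 124, 235, 243, 240]
373 [44, 47, 121, 86, 69, 65, 45, 45, 45, 46, 48, 82, 91, 94, 132, 128, 127, 248]
376 [83, 86, 105, 123, 69, 77, 47, 45, 53, 74, 49, 107, 79, 87, 85, 134, 132, 124]
379 [41, 124, 43, 60, 51, 66, 86, 74, 77, 76, 70, 45, 73, 74, 45, 120, 130, 132]
382 [46, 45, 43, 45, 44, 69, 92, 85, 79, 79, 78, 65, 46, 45, 49, 115, 133, 131]
385 [45, 46, 44, 46, 47, 52, 74, 79, 82, 83, 84, 65, 45, 45, 45, 88, 119, 132]
388 [45, 44, 45, 45, 46, 43, 57, 70, 82, 83, 81, 62, 45, 47, 44, 81, 125, 194]
391 [45, 45, 46, 44, 45, 46, 46, 53, 81, 83, 68, 46, 45, 44, 42, 95, 102, 244]
394 [44, 46, 45, 46, 46, 44, 44, 46, 56, 46, 45, 43, 44, 46, 46, 104, 88, 247]
397 [45, 45, 47, 44, 44, 44, 44, 45, 43, 42, 45, 44, 44, 45, 43, 110, 84, 235]
370 
373 
376 [357 360]
379 [352 363]
382 [353 365]
385 [354 365]
388 [353 365]
391 [354 362]
394 
397 [330 330]
400 [330 331]
```

```bash
python3 shift.py '[[0.37,0,0,0.006,0,0,0],[0.37,0,0,0.004,0,0,0],[0.37,0,0,0,0,0,0]]'; python3 bow.py
python3 - <<'E'
from h import *
im=manip.grab_frame('side');h=cv2.cvtColor(im,cv2.COLOR_RGB2HSV)
m=(h[...,1]>110)&(h[...,0]<20)
for r in range(370,402,3): print(r,h[r,338:386:3,2].tolist(),np.flatnonzero(m[r,340:390])[[0,-1]]+340 if m[r,340:390].any() else '')
E
```

```text
time: 19.38
tool_pos: [0.4631, -0.1415, -0.0014]
tool_rot: [-0.0, 0.686, 0.727, 0.0]
contact_force: [0.4, 0.1, -1.7]
gripper_width: 0.371
grasp_force: 3.4
bow rows [173, 162, 160, 160, 168] [-0.8 -0.1 -0.5]
370 [103, 68, 81, 110, 45, 45, 46, 50, 72, 76, 103, 133, 132, 126, 165, 244] 
373 [106, 74, 68, 75, 45, 45, 44, 44, 56, 79, 82, 100, 133, 131, 132, 128] 
376 [45, 120, 70, 75, 47, 46, 53, 76, 44, 82, 80, 91, 84, 134, 133, 130] [357 360]
379 [45, 44, 89, 68, 78, 75, 77, 76, 72, 48, 85, 90, 43, 119, 130, 131] [352 362]
382 [45, 46, 44, 65, 78, 86, 81, 77, 79, 67, 56, 83, 47, 123, 132, 132] [354 365]
385 [46, 45, 45, 55, 70, 92, 79, 85, 88, 66, 46, 46, 45, 87, 117, 136] [355 365]
388 [46, 46, 45, 45, 66, 98, 82, 82, 80, 64, 46, 46, 45, 79, 138, 244] [355 365]
391 [44, 47, 44, 43, 45, 59, 81, 84, 68, 44, 44, 46, 42, 95, 102, 243] [354 362]
394 [45, 45, 45, 44, 45, 45, 55, 45, 46, 46, 46, 45, 44, 105, 89, 246] 
397 [46, 45, 45, 45, 46, 44, 44, 45, 44, 44, 43, 45, 44, 56, 83, 235] 
400 [46, 46, 46, 44, 45, 47, 45, 45, 47, 46, 44, 45, 45, 43, 86, 231]
```

```bash
python3 shift.py '[[0.37,0,0,0.003,0,0,0],[0.37,0,0,0,0,0,0]]'; python3 shift.py '[[0.34,0,0,0,0,0,0],[0.32,0,0,0,0,0,0],[0.30,0,0,0,0,0,0],[0.30,0,0,0,0,0,0]]'; python3 shift.py '[[0.28,0,0,0,0,0,0],[0.27,0,0,0,0,0,0],[0.27,0,0,0,0,0,0]]'
```

```text
time: 19.73
tool_pos: [0.4629, -0.1414, -0.0046]
tool_rot: [-0.0, 0.686, 0.727, -0.0]
contact_force: [0.5, 0.1, -1.1]
gripper_width: 0.367
grasp_force: 3.4
time: 20.23
tool_pos: [0.4631, -0.1415, -0.0043]
tool_rot: [0.0, 0.686, 0.727, 0.0]
contact_force: [-0.5, 1.3, -0.1]
gripper_width: 0.308
grasp_force: 33.3
time: 20.6
tool_pos: [0.4631, -0.1415, -0.0043]
tool_rot: [0.0, 0.686, 0.727, 0.0]
contact_force: [-0.3, 0.7, -0.3]
gripper_width: 0.291
grasp_force: 59.4
```

```bash
python3 shift.py '[[0.31,0,0,0,0,0,0],[0.31,0,0,0,0,0,0]]'; python3 shift.py '[[0.31,0,0,-0.005,0,0,0],[0.31,0,0,-0.015,0,0,0],[0.31,0,0,-0.02,0,0,0],[0.31,0,0,-0.015,0,0,0],[0.31,0,0,0,0,0,0]]'; python3 bow.py
python3 - <<'E'
from h import *
im=manip.grab_frame('side');h=cv2.cvtColor(im,cv2.COLOR_RGB2HSV);cv2.imwrite('pics/side10.png',im[:,:,::-1])
m=((h[...,1]>110)&(h[...,0]<20)).astype(np.uint8)[320:440,290:395];k,l,st,ce=cv2.connectedComponentsWithStats(m)
for i in range(1,k):
    if st[i,4]>20: print(st[i],ce[i]+[290,320])
t=manip.state()['tool_pos'];print(t,'exp lump',proj(manip.camera_params('side'),(t[0]+.0035,-.209,.0155+t[2]+.0045)))
E
```

```text
time: 20.85
tool_pos: [0.4631, -0.1415, -0.0044]
tool_rot: [0.0, 0.686, 0.727, -0.0]
contact_force: [0.0, -0.6, -0.9]
gripper_width: 0.312
grasp_force: 28.5
time: 21.48
tool_pos: [0.4645, -0.1422, 0.0528]
tool_rot: [0.002, 0.686, 0.727, 0.001]
contact_force: [-0.1, 0.6, -1.8]
gripper_width: 0.312
grasp_force: 28.5
bow rows [172, 161, 159, 160, 167] [-0.3 -0.7 -1.1]
[ 66  30  14  18 139] [362.89208633 358.24460432]
[ 27  70  15  18 204] [323.62254902 398.54411765]
[ 0.46299708 -0.14144776  0.05062661] exp lump [360.33110196 359.61751039]
```

```bash
python3 shift.py '[[0.31,0.005,0,-0.02,0,0,0],[0.31,0.02,0,-0.02,0,0,0],[0.31,0.035,0.001,0,0,0,0],[0.31,0.04,0.001,0,0,0,0],[0.31,0.04,0.001,0,0,0,0]]'; python3 shift.py '[[0.31,0.04,0.0005,0,0,0,0],[0.31,0.035,0,0,0,0,0],[0.31,0.025,0,0,0,0,0],[0.31,0.0155,0,0,0,0,0],[0.31,0,0,0,0,0,0]]'; python3 shift.py '[[0.31,0,0,0.005,0,0,0],[0.31,0,0,0,0,0,0]]'; python3 bow.py
python3 - <<'E'
from h import *
t=manip.state()['tool_pos'];print(t)
for n in('side','scene'):
    P=manip.camera_params(n);im=manip.grab_frame(n);h=cv2.cvtColor(im,cv2.COLOR_RGB2HSV);cv2.imwrite(f'pics/{n}11.png',im[:,:,::-1])
    x0,y0,x1,y1=(255,190,325,310) if n=='side' else(280,200,345,310)
    H=h[y0:y1,x0:x1]
    m=((H[...,1]>110)&(H[...,0]<18)).astype(np.uint8);k,l,st,ce=cv2.connectedComponentsWithStats(m)
    for i in range(1,k):
        if st[i,4]>10: print(n,st[i],ce[i]+[x0,y0],'z?',[px(P,*(ce[i]+[x0,y0]),z).round(4).tolist() for z in(t[2]+.015,t[2]+.02)])
    h0=cv2.cvtColor(cv2.imread(f'pics/{n}0.png'),cv2.COLOR_BGR2HSV)[y0:y1,x0:x1]
    g=(h0[...,0]>28)&(h0[...,0]<75)&(h0[...,1]>70);ys,xs=np.nonzero(g)
    print('green box',xs.min()+x0,xs.max()+x0,ys.min()+y0,ys.max()+y0)
    print('rim ctr exp',proj(P,(.4545,.046,.052)),[proj(P,(.4545+.0325*np.cos(a),.046+.0325*np.sin(a),.052)).round(1).tolist() for a in np.deg2rad([0,60,120,180,240,300])])
E
```

```text
time: 22.2
tool_pos: [0.4571, -0.0003, 0.0895]
tool_rot: [-0.001, 0.687, 0.727, -0.0]
contact_force: [0.6, -0.2, -1.2]
gripper_width: 0.308
grasp_force: 28.5
time: 22.82
tool_pos: [0.4513, 0.1142, 0.09]
tool_rot: [-0.0, 0.686, 0.728, -0.001]
contact_force: [-0.6, -0.0, -0.6]
gripper_width: 0.315
grasp_force: 28.5
time: 23.08
tool_pos: [0.4513, 0.113, 0.0848]
tool_rot: [-0.0, 0.687, 0.727, -0.001]
contact_force: [0.7, 0.0, -1.1]
gripper_width: 0.313
grasp_force: 28.5
bow rows [172, 162, 159, 160, 167] [ 0.3  0.6 -1.3]
[0.4515272  0.11308045 0.08511189]
side [11  0 13 13 79] [273.73417722 194.01265823] z? [[0.4761, 0.1808], [0.4738, 0.1734]]
side [ 30   0  34  20 394] [299.9822335  198.78172589] z? [[0.5162, 0.1476], [0.5136, 0.1405]]
side [ 0  5  9 23 94] [257.26595745 209.0106383 ] z? [[0.4325, 0.1445], [0.4306, 0.1375]]
side [12 10 10 13 80] [270.6375 207.0125] z? [[0.4569, 0.1418], [0.4548, 0.1347]]
side [29 38 10 14 94] [288.92553191 234.85106383] z? [[0.4593, 0.0515], [0.4571, 0.0454]]
green box 270 324 223 293
rim ctr exp [287.9773192  259.27401489] [[305.4, 254.8], [291.2, 247.6], [273.8, 251.9], [270.1, 263.8], [284.6, 271.6], [302.6, 266.9]]
scene [27 43  6  8 20] [310.05 245.6 ] z? [[0.4677, 0.0489], [0.4627, 0.0446]]
green box 293 322 261 294
rim ctr exp [307.55398737 267.72201333] [[317.4, 259.9], [302.2, 258.6], [292.1, 266.4], [297.3, 275.8], [313.2, 277.2], [323.1, 269.1]]
```

```bash
python3 shift.py '[[0.31,0,-0.002,0.01,0,0,0],[0.31,0,0,0.018,0,0,0],[0.31,0,0,0.012,0,0,0],[0.31,0,0,0.003,0,0,0],[0.31,0,0,0,0,0,0]]'; python3 shift.py '[[0.33,0,0,0,0,0,0],[0.345,0,0,0,0,0,0],[0.36,0,0,0,0,0,0],[0.37,0,0,0,0,0,0],[0.37,0,0,0,0,0,0]]'; python3 bow.py
```

```text
time: 23.85
tool_pos: [0.4496, 0.1137, 0.0422]
tool_rot: [-0.0, 0.686, 0.727, -0.0]
contact_force: [0.2, -0.5, -0.3]
gripper_width: 0.308
grasp_force: 28.5
time: 24.48
tool_pos: [0.4498, 0.1137, 0.0426]
tool_rot: [0.0, 0.686, 0.727, 0.0]
contact_force: [1.1, 0.1, -1.8]
gripper_width: 0.37
grasp_force: 3.4
bow rows [173, 162, 160, 161, 168] [-0.7  0.2 -0.2]
```

```bash
python3 shift.py '[[0.37,0,0,-0.008,0,0,0],[0.37,0,0,-0.02,0,0,0],[0.37,0,0,-0.02,0,0,0],[0.37,0,0,-0.01,0,0,0],[0.34,0,0,0,0,0,0]]'; python3 bow.py
python3 - <<'E'
from h import *
for n in('side','scene'):
    P=manip.camera_params(n);im=manip.grab_frame(n);h=cv2.cvtColor(im,cv2.COLOR_RGB2HSV);cv2.imwrite(f'pics/{n}12.png',im[:,:,::-1])
    print(n,'exp in cup',proj(P,(.4545,.046,.017)).round())
    m=((h[...,1]>100)&(h[...,0]<18)).astype(np.uint8)
    x0,y0,x1,y1=(265,205,320,300) if n=='side' else(285,225,335,300)
    k,l,st,ce=cv2.connectedComponentsWithStats(m[y0:y1,x0:x1])
    for i in range(1,k):
        if st[i,4]>3: print(st[i]+[x0,y0,0,0,0],im[l.shape[0]*0+int(ce[i][1])+y0,int(ce[i][0])+x0])
    r=int(proj(P,(.4545,.046,.03))[1]);print(r,im[r-4,270:310:3].tolist() if n=='side' else im[r-4,290:325:3].tolist())
E
```

```text
time: 25.15
tool_pos: [0.4504, 0.1138, 0.1016]
tool_rot: [0.001, 0.686, 0.727, 0.001]
contact_force: [0.3, -0.7, -1.4]
gripper_width: 0.344
grasp_force: 4.9
bow rows [172, 162, 159, 160, 167] [-0.5  0.  -0.3]
side exp in cup [288. 274.]
[268 205  13   8  64] [100  55  23]
[283 205  20   4  51] [63 35 16]
[265 209   3   6  12] [44 24 12]
[288 268   5   2   7] [60 38 18]
268 [[55, 58, 42], [28, 28, 14], [33, 36, 18], [36, 39, 19], [39, 44, 23], [43, 46, 26], [41, 46, 23], [41, 45, 25], [41, 47, 24], [37, 42, 22], [34, 37, 20], [27, 33, 15], [184, 180, 166], [210, 207, 192]]
scene exp in cup [308. 281.]
[307 276   3   2   4] [78 57 37]
275 [[245, 243, 238], [65, 69, 53], [46, 48, 31], [53, 55, 35], [55, 60, 38], [59, 64, 41], [59, 64, 41], [59, 64, 40], [57, 60, 38], [51, 53, 33], [43, 46, 29], [179, 177, 163]]
```

```bash
python3 shift.py '[[0.29,0.01,0.003,0,0,0,0],[0.29,0.025,0.008,0,0,0,0],[0.29,0.035,0.01,0,0,0,0],[0.29,0.04,0.011,0,0,0,0],[0.29,0.04,0.011,0,0,0,0]]'; python3 shift.py '[[0.29,0.035,0.01,0,0,0,0],[0.29,0.03,0.007,0,0,0,0],[0.29,0.016,0.003,0.01,0,0,0],[0.29,0.0077,0.0012,0.01,0,0,0],[0.29,0,0,0,0,0,0]]'; python3 bow.py; python3 shift.py '[[0.29,0,0,0.025,0,0,0],[0.29,0,0,0.025,0,0,0],[0.29,0,0,0.02,0,0,0],[0.29,0,0,0.012,0,0,0],[0.29,0,0,0,0,0,0]]'
```

```text
time: 25.92
tool_pos: [0.4838, 0.2677, 0.0999]
tool_rot: [-0.0, 0.686, 0.727, -0.0]
contact_force: [-0.3, -0.2, -0.6]
gripper_width: 0.292
grasp_force: 7.7
time: 26.55
tool_pos: [0.4986, 0.3549, 0.0783]
tool_rot: [-0.001, 0.686, 0.727, -0.002]
contact_force: [-0.0, -1.0, -0.8]
gripper_width: 0.289
grasp_force: 7.7
bow rows [103, 103, 103, 103, 103] [ 0.6 -0.3  0. ]
time: 27.22
tool_pos: [0.4995, 0.3552, -0.0023]
tool_rot: [-0.0, 0.686, 0.727, -0.001]
contact_force: [-0.9, -0.8, 0.5]
gripper_width: 0.291
grasp_force: 7.7
```

```bash
python3 shift.py '[[0.29,0,0,0.006,0,0,0],[0.29,0,0,0.003,0,0,0],[0.29,0,0,0,0,0,0]]'; python3 shift.py '[[0.29,0,0,0.0015,0,0,0],[0.29,0,0,0,0,0,0]]'
```

```text
time: 27.6
tool_pos: [0.5, 0.3558, -0.0103]
tool_rot: [0.0, 0.686, 0.727, 0.0]
contact_force: [-0.8, 0.6, -1.0]
gripper_width: 0.292
grasp_force: 7.7
time: 27.85
tool_pos: [0.5, 0.3557, -0.0119]
tool_rot: [0.0, 0.686, 0.727, 0.0]
contact_force: [-0.5, -0.2, -1.8]
gripper_width: 0.289
grasp_force: 7.7
```

```bash
python3 shift.py '[[0.29,0,0,0.0015,0,0,0],[0.29,0,0,0,0,0,0]]'; python3 shift.py '[[0.29,0,0,0.001,0,0,0],[0.29,0,0,0,0,0,0]]'
```

```text
time: 28.1
tool_pos: [0.5003, 0.3559, -0.0129]
tool_rot: [0.0, 0.686, 0.727, 0.0]
contact_force: [-0.4, -1.6, 2.1]
gripper_width: 0.294
grasp_force: 7.6
time: 28.35
tool_pos: [0.5003, 0.3559, -0.0131]
tool_rot: [0.0, 0.686, 0.727, 0.0]
contact_force: [-3.5, -1.0, 7.5]
gripper_width: 0.289
grasp_force: 7.9
```

```bash
python3 shift.py '[[0.29,0,0,-0.0015,0,0,0],[0.36,0,0,0,0,0,0],[0.43,0,0,0,0,0,0],[0.52,0,0,0,0,0,0],[0.62,0,0,0,0,0,0]]'; python3 shift.py '[[0.64,0,0,-0.01,0,0,0],[0.64,0,0,-0.03,0,0,0],[0.64,0,0,-0.05,0,0,0],[0.64,0,0,-0.05,0,0,0],[0.64,0,0,0,0,0,0]]'
python3 - <<'E'
from h import *
p=manip.camera_params('wrist');im=manip.grab_frame('wrist');h=cv2.cvtColor(im,cv2.COLOR_RGB2HSV);s=manip.state();print(s['tool_pos'],s['contact_force'].round(1))
cv2.imwrite('pics/w13.png',im[:,:,::-1])
x0,y0,x1,y1=240,60,400,340
H=h[y0:y1,x0:x1]
m=((H[...,1]<60)).astype(np.uint8);k,l,st,ce=cv2.connectedComponentsWithStats(m)
for i in range(1,k):
    if st[i,4]>60: print('grey',st[i]+[x0,y0,0,0,0])
m=(H[...,2]<40).astype(np.uint8);k,l,st,ce=cv2.connectedComponentsWithStats(m)
for i in range(1,k):
    if st[i,4]>60:
        c=ce[i]+[x0,y0];print('dark',st[i]+[x0,y0,0,0,0],c,px(p,*c,.021))
E
```

```text
time: 28.98
tool_pos: [0.5001, 0.3557, -0.0129]
tool_rot: [0.0, 0.686, 0.727, 0.0]
contact_force: [0.4, -0.0, -0.0]
gripper_width: 0.618
grasp_force: 0.0
time: 29.6
tool_pos: [0.5037, 0.3577, 0.1346]
tool_rot: [0.002, 0.686, 0.727, 0.006]
contact_force: [0.5, -0.3, -0.5]
gripper_width: 0.638
grasp_force: 0.0
[0.50191728 0.35674721 0.13111279] [ 0.1 -0.1 -0.1]
grey [ 240   60  160   52 8168]
grey [ 278  145   66  175 1516]
grey [240 267   6  73 207]
grey [258 277 142  63 563]
dark [392 289   8  51 316] [396.04746835 316.67088608] [0.56818378 0.28522966]
```

Run:
```python
from h import *
p=manip.camera_params('wrist');im=cv2.imread('pics/w13.png');h=cv2.cvtColor(im,cv2.COLOR_BGR2HSV)
for r in(147,170,200,230,250,280,300,312,318):
    c=np.flatnonzero(h[r,270:350,1]<60)+270;print(r,[ (int(g[0]),int(g[-1]),[round(float(q),4) for q in px(p,g.mean(),r,.021)]) for g in np.split(c,np.flatnonzero(np.diff(c)>3)+1) if len(g)])
for n,b in(('side',(290,350,395,440)),):
    f=manip.grab_frame(n);g=cv2.cvtColor(f,cv2.COLOR_RGB2HSV)[b[1]:b[3],b[0]:b[2]]
    k,l,st,ce=cv2.connectedComponentsWithStats(((g[...,1]>110)&(g[...,0]<20)).astype(np.uint8));print([(st[i,4],ce[i]+b[:2]) for i in range(1,k)])
    f2=cv2.cvtColor(f,cv2.COLOR_RGB2BGR).astype(int);a=cv2.imread('pics/side0.png').astype(int);d=(abs(f2-a).max(2)>60).astype(np.uint8)
    k,l,st,ce=cv2.connectedComponentsWithStats(d);print([st[i].tolist() for i in range(1,k) if st[i,4]>15])
print(manip.state()['time'])
```

```text
147 [(301, 320, [0.494, 0.407])]
170 [(291, 294, [0.4826, 0.3909]), (327, 329, [0.5067, 0.3923])]
200 [(289, 291, [0.4817, 0.3701]), (330, 332, [0.5101, 0.3718])]
230 [(285, 291, [0.4808, 0.3485]), (333, 335, [0.5137, 0.3504])]
250 [(284, 287, [0.48, 0.3336]), (334, 336, [0.5154, 0.3356])]
280 [(282, 284, [0.479, 0.3104]), (337, 339, [0.5192, 0.3127])]
300 [(280, 284, [0.4789, 0.2945]), (337, 341, [0.5211, 0.2969])]
312 [(278, 283, [0.4781, 0.2847]), (338, 343, [0.523, 0.2872])]
318 [(278, 282, [0.4779, 0.2797]), (340, 343, [0.5241, 0.2823])]
[(np.int32(205), array([323.45853659, 398.47317073]))]
[[61, 0, 47, 72, 2041], [208, 0, 73, 32, 1245], [233, 32, 37, 6, 48], [220, 38, 68, 89, 2945], [0, 208, 31, 82, 1328], [223, 210, 80, 114, 3507], [302, 253, 13, 25, 146], [10, 285, 6, 13, 26], [31, 286, 74, 55, 1935], [61, 372, 62, 87, 3133], [351, 381, 14, 13, 86], [40, 420, 19, 17, 118]]
29.7
```

Run:
```python
from h import *
for n,b in(('side',(262,235,315,300)),('scene',(285,255,335,305))):
    f=manip.grab_frame(n)[:,:,::-1];a=cv2.imread(f'pics/{n}0.png')
    for i in(a,f):
        g=cv2.cvtColor(np.ascontiguousarray(i),cv2.COLOR_BGR2HSV)[b[1]:b[3],b[0]:b[2]];m=(g[...,0]>27)&(g[...,0]<80)&(g[...,1]>70)
        ys,xs=np.nonzero(m);print(n,len(xs),xs.min()+b[0],xs.max()+b[0],ys.min()+b[1],ys.max()+b[1])
    q=cv2.cvtColor(np.ascontiguousarray(f),cv2.COLOR_BGR2HSV)[b[1]:b[3],b[0]:b[2]];ys,xs=np.nonzero((q[...,1]>100)&(q[...,0]<18));print('brown',list(zip((xs+b[0]).tolist(),(ys+b[1]).tolist()))[:12])
```

```text
side 1135 270 305 248 293
side 1138 270 305 248 293
brown [(289, 268), (290, 268), (291, 268), (291, 269)]
scene 769 293 322 261 294
scene 763 293 322 261 294
brown [(307, 276), (308, 276)]
```

The cup hasn't moved and the lump is in it. The other lump is on its dish and the tongs lie flat in the bay, so I'm handing in.

```bash
python3 -c "
from plant import manip
print(manip.job_done())"
```

```text
the job is handed in; nothing more can be done
None
```

I handed the job in at about 30 s: camera checks showed one lump in the cup, the other on its dish, the cup unmoved and the tongs flat in the wide compartment, after the tongs slipped once in the grip and I set them down on the worktop to re-grip; no verdict was printed.

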